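# Pin the hinged mould halves

### The job

Join the casting moulds: stand every loose mould half in a nest of the fixture's carriage, knuckle towards the fixed halves, then crank the handwheel until the pointer stands on the long setting line, so that the knuckles are in line. Lift the clear hood off the pin stand, push one pin fully home through each hinge that now has both halves, leave the spare pins in the stand, and put the hood back on the stand; leave the tools around alone.

Things in the scene. Friction and masses are not known exactly. Their poses are not given: they have to be found in the camera images.
- fixture: Hinge-pinning fixture, fixed dark steel base. Origin on the worktop under the middle of the hinge line; x along the slide to the fixed halves, z up. Stations at y = -60, 0, 60 mm. Fixed mould halves are clamped at x = 13 to 69 mm (tops at 74 mm, bar over them to 84, knobs to 101); each has two knuckles with a gap between, at z = 28 to 43 and 62 to 78 mm, axis at x = 0, 14 mm to -y of its station.
- carriage (a joint): Slide of the carriage, m: 0 fully back (towards the wheel), grows towards the fixed halves; at 0.036 its pointer is on the setting line and the knuckles are in line; stop at 0.044. Halves can be loaded from above while it is below about 0.010. Driven only by the wheel, 12 mm a turn, clockwise from above = forward; stays where it is left.
- wheel (a joint): Angle of the handwheel, rad, grows clockwise seen from above; carriage travel = 12 mm x angle / (2 pi). Turns with about 4 N at the grip, several full turns without re-gripping because the grip revolves on its own stud.
- grip_mid (a point): Point on the axis of the wheel's upright revolving grip, 34 mm from the wheel axis: a black cylinder 21 mm thick from 63 to 111 mm above the worktop; this point is 89.5 mm above the worktop. The wheel is 84 mm across, rim top at 60 mm; its vertical axis stands at x = -152, y = 0 mm in the fixture's frame.
- pointer (a point): Tip of the pointer on the carriage's left side; moves with the carriage.
- mark (a point): The long setting line on the fixed scale beside the carriage (lines every 5 mm, this one runs right across the strip). The pointer is on it when the two points coincide.
- nest_mid (a point): Middle nest on the carriage: floor centre (26 mm above the worktop), axes as the fixture's; a half's origin comes here, knuckle forward (+x), cavity face to -y. The other two nests lie 60 mm to either side along y. Slot 30.5 mm wide, round-topped side walls 18 mm high; rear wall 22 mm and front stop 8 mm high, 3 mm play lengthways.
- bore_1 (a point): Hinge axis of station 1 (bore 13 mm wide, open below down to 8 mm above the worktop) at the top face of the fixed half's upper knuckle (78 mm above the worktop), where the underside of a pin's head comes to rest; z up along the bore. A friction bush in the lower knuckle grips the shank over the last 19 mm: about 10 N of push.
- bore_2 (a point): Hinge axis of station 2 (bore 13 mm wide, open below down to 8 mm above the worktop) at the top face of the fixed half's upper knuckle (78 mm above the worktop), where the underside of a pin's head comes to rest; z up along the bore. A friction bush in the lower knuckle grips the shank over the last 19 mm: about 10 N of push.
- bore_3 (a point): Hinge axis of station 3 (bore 13 mm wide, open below down to 8 mm above the worktop) at the top face of the fixed half's upper knuckle (78 mm above the worktop), where the underside of a pin's head comes to rest; z up along the bore. A friction bush in the lower knuckle grips the shank over the last 19 mm: about 10 N of push.
- half_1: Loose mould half, grey printed block 56 long (x) x 28 thick (y) x 48 mm high, pocket on its -y face, standing upright, 0.09 kg. Origin at the centre of its underside. One knuckle (22 mm outside, 13 mm bore) beyond its +x end: vertical axis at x = 41, y = -14 mm, 18.5 to 34.5 mm high. Grasp across the thickness, fingertips 22 mm or more above its underside. One half may be absent.
- half_2: Loose mould half, grey printed block 56 long (x) x 28 thick (y) x 48 mm high, pocket on its -y face, standing upright, 0.09 kg. Origin at the centre of its underside. One knuckle (22 mm outside, 13 mm bore) beyond its +x end: vertical axis at x = 41, y = -14 mm, 18.5 to 34.5 mm high. Grasp across the thickness, fingertips 22 mm or more above its underside. One half may be absent.
- half_3: Loose mould half, grey printed block 56 long (x) x 28 thick (y) x 48 mm high, pocket on its -y face, standing upright, 0.09 kg. Origin at the centre of its underside. One knuckle (22 mm outside, 13 mm bore) beyond its +x end: vertical axis at x = 41, y = -14 mm, 18.5 to 34.5 mm high. Grasp across the thickness, fingertips 22 mm or more above its underside. One half may be absent.
- pin_1: Steel hinge pin, upright in the stand: shank 10 mm thick with a round (hemispherical) tip, knurled head 18 mm across and 20 mm high; 76 mm long, 0.05 kg. Origin at the tip, z towards the head; underside of the head at z = 56 mm, top at 76 mm. In the stand its tip is 10 mm above the worktop.
- pin_2: Steel hinge pin, upright in the stand: shank 10 mm thick with a round (hemispherical) tip, knurled head 18 mm across and 20 mm high; 76 mm long, 0.05 kg. Origin at the tip, z towards the head; underside of the head at z = 56 mm, top at 76 mm. In the stand its tip is 10 mm above the worktop.
- pin_3: Steel hinge pin, upright in the stand: shank 10 mm thick with a round (hemispherical) tip, knurled head 18 mm across and 20 mm high; 76 mm long, 0.05 kg. Origin at the tip, z towards the head; underside of the head at z = 56 mm, top at 76 mm. In the stand its tip is 10 mm above the worktop.
- pin_4: Steel hinge pin, upright in the stand: shank 10 mm thick with a round (hemispherical) tip, knurled head 18 mm across and 20 mm high; 76 mm long, 0.05 kg. Origin at the tip, z towards the head; underside of the head at z = 56 mm, top at 76 mm. In the stand its tip is 10 mm above the worktop.
- stand: Pin stand, fixed black base 164 (x) x 66 (y) mm; origin under its centre. Ledge for the hood at 28 mm, inner block 140 x 44 mm rising to 40 mm, four sockets 13 mm wide, 30 mm deep in a row along x at -54, -18, 18, 54 mm. A printer with an overhanging arm (0.2 to 0.38 m high) stands between it and the fixture beyond x = 0.6 m: pass in front of it.
- hood: Loose clear hood, 154 (x) x 56 (y) x 66 mm high, walls 3 mm, open below; origin at the centre of its lower rim, which rests centred on the stand's ledge (28 mm up) when it is on. Black grip bar on top along x, 50 x 12 mm, 66 to 88 mm above the rim. 0.15 kg. It may stand meanwhile on the worktop right of the stand. Play over the stand 4 mm lengthways, 3 mm sideways; fits either way round.
- screwdriver_1: Bystander: screwdriver, 179 mm, lying right of the wheel; origin at its middle underneath.
- brush_1: Bystander: wooden wire brush, 150 mm, lying at the front edge; origin at its middle underneath.
- gear_1: Bystander: dark red printed gear, 52 mm, 10 mm high, behind the stand; origin under its middle.

How it is judged:
On the way, in this order (a step that is already met when the one before it is completed fails the run):
1. every loose mould half stands in a nest and the pointer is on the setting line (angle between each of half_1, half_2, half_3's own z axis and vertical below 0.1 rad and angle between the x axis of each of half_1, half_2, half_3 and the x axis of fixture, either way round below 0.15 rad and x of half_1 in the frame of fixture between -0.047 and -0.035 m and z of half_1 in the frame of fixture between 0.022 and 0.03 m and (y of half_1 in the frame of fixture between -0.065 and -0.055 m or y of half_1 in the frame of fixture between -0.005 and 0.005 m or y of half_1 in the frame of fixture between 0.055 and 0.065 m) and x of half_2 in the frame of fixture between -0.047 and -0.035 m and z of half_2 in the frame of fixture between 0.022 and 0.03 m and (y of half_2 in the frame of fixture between -0.065 and -0.055 m or y of half_2 in the frame of fixture between -0.005 and 0.005 m or y of half_2 in the frame of fixture between 0.055 and 0.065 m) and x of half_3 in the frame of fixture between -0.047 and -0.035 m and z of half_3 in the frame of fixture between 0.022 and 0.03 m and (y of half_3 in the frame of fixture between -0.065 and -0.055 m or y of half_3 in the frame of fixture between -0.005 and 0.005 m or y of half_3 in the frame of fixture between 0.055 and 0.065 m) and distance between pointer and mark below 0.0025 m), for 0.2 s.
2. every joined hinge has a pin fully home (((x of pin_1 in the frame of half_1 between 0.037 and 0.045 m and y of pin_1 in the frame of half_1 between -0.018 and -0.01 m and z of pin_1 in the frame of half_1 between -0.008 and 0 m and angle between pin_1's own z axis and vertical below 0.1 rad) or (x of pin_2 in the frame of half_1 between 0.037 and 0.045 m and y of pin_2 in the frame of half_1 between -0.018 and -0.01 m and z of pin_2 in the frame of half_1 between -0.008 and 0 m and angle between pin_2's own z axis and vertical below 0.1 rad) or (x of pin_3 in the frame of half_1 between 0.037 and 0.045 m and y of pin_3 in the frame of half_1 between -0.018 and -0.01 m and z of pin_3 in the frame of half_1 between -0.008 and 0 m and angle between pin_3's own z axis and vertical below 0.1 rad) or (x of pin_4 in the frame of half_1 between 0.037 and 0.045 m and y of pin_4 in the frame of half_1 between -0.018 and -0.01 m and z of pin_4 in the frame of half_1 between -0.008 and 0 m and angle between pin_4's own z axis and vertical below 0.1 rad)) and ((x of pin_1 in the frame of half_2 between 0.037 and 0.045 m and y of pin_1 in the frame of half_2 between -0.018 and -0.01 m and z of pin_1 in the frame of half_2 between -0.008 and 0 m and angle between pin_1's own z axis and vertical below 0.1 rad) or (x of pin_2 in the frame of half_2 between 0.037 and 0.045 m and y of pin_2 in the frame of half_2 between -0.018 and -0.01 m and z of pin_2 in the frame of half_2 between -0.008 and 0 m and angle between pin_2's own z axis and vertical below 0.1 rad) or (x of pin_3 in the frame of half_2 between 0.037 and 0.045 m and y of pin_3 in the frame of half_2 between -0.018 and -0.01 m and z of pin_3 in the frame of half_2 between -0.008 and 0 m and angle between pin_3's own z axis and vertical below 0.1 rad) or (x of pin_4 in the frame of half_2 between 0.037 and 0.045 m and y of pin_4 in the frame of half_2 between -0.018 and -0.01 m and z of pin_4 in the frame of half_2 between -0.008 and 0 m and angle between pin_4's own z axis and vertical below 0.1 rad)) and ((x of pin_1 in the frame of half_3 between 0.037 and 0.045 m and y of pin_1 in the frame of half_3 between -0.018 and -0.01 m and z of pin_1 in the frame of half_3 between -0.008 and 0 m and angle between pin_1's own z axis and vertical below 0.1 rad) or (x of pin_2 in the frame of half_3 between 0.037 and 0.045 m and y of pin_2 in the frame of half_3 between -0.018 and -0.01 m and z of pin_2 in the frame of half_3 between -0.008 and 0 m and angle between pin_2's own z axis and vertical below 0.1 rad) or (x of pin_3 in the frame of half_3 between 0.037 and 0.045 m and y of pin_3 in the frame of half_3 between -0.018 and -0.01 m and z of pin_3 in the frame of half_3 between -0.008 and 0 m and angle between pin_3's own z axis and vertical below 0.1 rad) or (x of pin_4 in the frame of half_3 between 0.037 and 0.045 m and y of pin_4 in the frame of half_3 between -0.018 and -0.01 m and z of pin_4 in the frame of half_3 between -0.008 and 0 m and angle between pin_4's own z axis and vertical below 0.1 rad))), for 0.2 s.
At the end, for the whole second after the job is handed in: Every loose half stands in a nest (within 6 mm), knuckle forward; pointer within 2.5 mm of the setting line; a pin through each such hinge, head down on the upper knuckle (within 3 mm); other pins in the stand; hood back on its ledge (within 6 mm); all at rest (all of step 1 and all of step 2 and ((x of pin_1 in the frame of stand between -0.065 and 0.065 m and y of pin_1 in the frame of stand between -0.01 and 0.01 m and z of pin_1 in the frame of stand between 0.004 and 0.016 m and angle between pin_1's own z axis and vertical below 0.2 rad) or (((horizontal distance between pin_1 and bore_1 below 0.004 m and z of pin_1 in the frame of bore_1 between -0.059 and -0.053 m) or (horizontal distance between pin_1 and bore_2 below 0.004 m and z of pin_1 in the frame of bore_2 between -0.059 and -0.053 m) or (horizontal distance between pin_1 and bore_3 below 0.004 m and z of pin_1 in the frame of bore_3 between -0.059 and -0.053 m)) and ((x of pin_1 in the frame of half_1 between 0.037 and 0.045 m and y of pin_1 in the frame of half_1 between -0.018 and -0.01 m and z of pin_1 in the frame of half_1 between -0.008 and 0 m and angle between pin_1's own z axis and vertical below 0.1 rad) or (x of pin_1 in the frame of half_2 between 0.037 and 0.045 m and y of pin_1 in the frame of half_2 between -0.018 and -0.01 m and z of pin_1 in the frame of half_2 between -0.008 and 0 m and angle between pin_1's own z axis and vertical below 0.1 rad) or (x of pin_1 in the frame of half_3 between 0.037 and 0.045 m and y of pin_1 in the frame of half_3 between -0.018 and -0.01 m and z of pin_1 in the frame of half_3 between -0.008 and 0 m and angle between pin_1's own z axis and vertical below 0.1 rad)))) and ((x of pin_2 in the frame of stand between -0.065 and 0.065 m and y of pin_2 in the frame of stand between -0.01 and 0.01 m and z of pin_2 in the frame of stand between 0.004 and 0.016 m and angle between pin_2's own z axis and vertical below 0.2 rad) or (((horizontal distance between pin_2 and bore_1 below 0.004 m and z of pin_2 in the frame of bore_1 between -0.059 and -0.053 m) or (horizontal distance between pin_2 and bore_2 below 0.004 m and z of pin_2 in the frame of bore_2 between -0.059 and -0.053 m) or (horizontal distance between pin_2 and bore_3 below 0.004 m and z of pin_2 in the frame of bore_3 between -0.059 and -0.053 m)) and ((x of pin_2 in the frame of half_1 between 0.037 and 0.045 m and y of pin_2 in the frame of half_1 between -0.018 and -0.01 m and z of pin_2 in the frame of half_1 between -0.008 and 0 m and angle between pin_2's own z axis and vertical below 0.1 rad) or (x of pin_2 in the frame of half_2 between 0.037 and 0.045 m and y of pin_2 in the frame of half_2 between -0.018 and -0.01 m and z of pin_2 in the frame of half_2 between -0.008 and 0 m and angle between pin_2's own z axis and vertical below 0.1 rad) or (x of pin_2 in the frame of half_3 between 0.037 and 0.045 m and y of pin_2 in the frame of half_3 between -0.018 and -0.01 m and z of pin_2 in the frame of half_3 between -0.008 and 0 m and angle between pin_2's own z axis and vertical below 0.1 rad)))) and ((x of pin_3 in the frame of stand between -0.065 and 0.065 m and y of pin_3 in the frame of stand between -0.01 and 0.01 m and z of pin_3 in the frame of stand between 0.004 and 0.016 m and angle between pin_3's own z axis and vertical below 0.2 rad) or (((horizontal distance between pin_3 and bore_1 below 0.004 m and z of pin_3 in the frame of bore_1 between -0.059 and -0.053 m) or (horizontal distance between pin_3 and bore_2 below 0.004 m and z of pin_3 in the frame of bore_2 between -0.059 and -0.053 m) or (horizontal distance between pin_3 and bore_3 below 0.004 m and z of pin_3 in the frame of bore_3 between -0.059 and -0.053 m)) and ((x of pin_3 in the frame of half_1 between 0.037 and 0.045 m and y of pin_3 in the frame of half_1 between -0.018 and -0.01 m and z of pin_3 in the frame of half_1 between -0.008 and 0 m and angle between pin_3's own z axis and vertical below 0.1 rad) or (x of pin_3 in the frame of half_2 between 0.037 and 0.045 m and y of pin_3 in the frame of half_2 between -0.018 and -0.01 m and z of pin_3 in the frame of half_2 between -0.008 and 0 m and angle between pin_3's own z axis and vertical below 0.1 rad) or (x of pin_3 in the frame of half_3 between 0.037 and 0.045 m and y of pin_3 in the frame of half_3 between -0.018 and -0.01 m and z of pin_3 in the frame of half_3 between -0.008 and 0 m and angle between pin_3's own z axis and vertical below 0.1 rad)))) and ((x of pin_4 in the frame of stand between -0.065 and 0.065 m and y of pin_4 in the frame of stand between -0.01 and 0.01 m and z of pin_4 in the frame of stand between 0.004 and 0.016 m and angle between pin_4's own z axis and vertical below 0.2 rad) or (((horizontal distance between pin_4 and bore_1 below 0.004 m and z of pin_4 in the frame of bore_1 between -0.059 and -0.053 m) or (horizontal distance between pin_4 and bore_2 below 0.004 m and z of pin_4 in the frame of bore_2 between -0.059 and -0.053 m) or (horizontal distance between pin_4 and bore_3 below 0.004 m and z of pin_4 in the frame of bore_3 between -0.059 and -0.053 m)) and ((x of pin_4 in the frame of half_1 between 0.037 and 0.045 m and y of pin_4 in the frame of half_1 between -0.018 and -0.01 m and z of pin_4 in the frame of half_1 between -0.008 and 0 m and angle between pin_4's own z axis and vertical below 0.1 rad) or (x of pin_4 in the frame of half_2 between 0.037 and 0.045 m and y of pin_4 in the frame of half_2 between -0.018 and -0.01 m and z of pin_4 in the frame of half_2 between -0.008 and 0 m and angle between pin_4's own z axis and vertical below 0.1 rad) or (x of pin_4 in the frame of half_3 between 0.037 and 0.045 m and y of pin_4 in the frame of half_3 between -0.018 and -0.01 m and z of pin_4 in the frame of half_3 between -0.008 and 0 m and angle between pin_4's own z axis and vertical below 0.1 rad)))) and x of hood in the frame of stand between -0.006 and 0.006 m and y of hood in the frame of stand between -0.006 and 0.006 m and z of hood in the frame of stand between 0.025 and 0.031 m and angle between hood's own z axis and vertical below 0.06 rad and linear speed of each of half_1, half_2, half_3, pin_1, pin_2, pin_3, pin_4, hood below 0.02 m/s); the robot touches nothing.
It fails at once if a bystander (screwdriver_1) is moved more than 3 cm (distance of screwdriver_1 from where it was at the start of the episode above 0.03 m).
It fails at once if a bystander (brush_1) is moved more than 3 cm (distance of brush_1 from where it was at the start of the episode above 0.03 m).
It fails at once if a bystander (gear_1) is moved more than 3 cm (distance of gear_1 from where it was at the start of the episode above 0.03 m).
Of half_1, half_2, half_3 only 2 to 3 are there at a start; the rules pass over those that are not, and their reading is None.
At some moment in a run one of half_1, half_2, half_3 may be knocked a few centimetres aside while the robot is not near it.
It also fails if it takes over 210 s, if anything falls off the work surface, if the arm or the gripper's body presses on something with over 40 N, if the wrist force passes 120 N, or if a joint passes its speed limit or range.

### The arm

A 6-joint arm with a two-finger parallel gripper is mounted at the origin on a cart in front of the work surface, level with it; the furniture and walls round the work are solid. World frame = base frame: x ahead of the robot, y to its left, z up, the work surface at z = 0. Lengths are in m, angles in rad, forces in N, time in s.
With the tool pointing down it reaches from about 0.375 to 0.9 m from the base axis. Payload 3.1 kg.
Tool frame: the origin (TCP) lies midway between the tips of the shut fingers; the grasp point (between the pads) lies robot.grip_depth behind it (robot.grip_depth is the distance from the TCP to the grasp point, in m); z points along the fingers, y is the line along which they close (so a half turn about z gives the same grasp; the last joint's range is limited). The gripper opens to 87 mm and grips with 3 to 60 N. Pads are 19 mm wide; open, the fingers measure 117 mm over their backs; the gripper's body (75 mm by 190 mm) begins 51 mm behind the grasp point.
Start: joints at [1.038, 0.527, 1.433, -0, 1.181, -0.178], TCP at [0.217, 0.586, 0.223] pointing down, gripper open.
Joint ranges: [-3.08, 3.08], [-0.75, 2.2], [0.22, 2.44], [-1.43, 4.57], [0, 2.65], [-2.85, 2.85]. Speed limits (rad/s): [2.79, 2.79, 3.14, 3.14, 3.14, 3.14].

### API

Orientations are given as a unit quaternion [x, y, z, w].
In Python, from rig import robot gives the robot as it stands.
- The arm moves only by the shell command python3 nudge.py 'ROWS' [OPENING] [FORCE]. ROWS is a JSON list that holds a single list of rows (three levels of brackets), with 1 to 20 rows, each of 4 numbers: dx, dy, dz in m, then a turn about the tool's z in rad; each row shifts and turns the commanded pose from where the row before left it, along the tool's axes as they then stand; what a row does not reach is not made up. A row lasts 1/12 s, in which the tool goes at most 0.0417 m and 0.125 rad, less where a joint would pass 70% of its speed; a pose out of reach is approached as far as the arm can. OPENING is the finger opening in m, set as the command begins (- or left out keeps the last). The fingers move at their own pace and stop on an object; FORCE is the grip in N (left out, the last holds). Time passes only in rows, so rows that do not move let the fingers close. It prints the time, the measured TCP pose, the force, the opening and the grip force at its end. Input that does not fit is refused with a message, and nothing moves.
- robot.get_obs(): the state, without advancing time (a new reading comes with each control period).
- robot.camera(name): name is "scene" or "top" or "wrist"; returns a dict with "img" (400x640x3 uint8, red, green, blue), "fx", "fy", "cx", "cy" (pixels), "k1" (the pictures are not rectified: a ray, as slopes to the right and down, at radius r is drawn at 1 + k1 r^2 times it, then the intrinsics apply), "xyz" and "attitude" of the camera in the world. Camera axes: x right, y down, z forward; pixel columns grow to the right and rows downward; lengths in m; the calibration is good to about 2 mm. A picture is of the moment at which its call begins. There is no depth.
- robot.hand_in(): hands the job in; it is judged then, once.
The state is a dict: "time": time; "q": joint angles; "joint_velocities": joint speeds; "joint_torque": joint torques, N m; "position": TCP position; "tool_rot": TCP orientation; "ft_force": force on the tool from outside, world axes, zero at the start; "moment": the same for the moment, N m; "grip_width": finger opening in m; "grip_force": force on a finger pad.
Only numpy, scipy, OpenCV 4.12 (cv2) and the standard library are available. Lean on these libraries where they do the work, as an engineer would, in place of code of your own. Each camera call takes 0.05 s, during which the arm holds its last target. There are 200 camera calls.

## Working session

There is one attempt and no reset: what is moved stays moved. The work goes in short steps, Python scripts to look and compute and a shell command to move; the robot and the scene stay as the last step left them, time stands still between calls to the robot, and variables do not carry over. Pictures are saved under pics/ and viewed, at most 14 in all, crops included, and the job is handed in when it is done.

```bash
ls; mkdir -p pics; cat > h.py <<'E'
import numpy as np, cv2
from scipy.spatial.transform import Rotation as R
from rig import robot
def rot(c):
    a=np.array(c["attitude"],float)
    return R.from_quat(a).as_matrix() if a.size==4 else a.reshape(3,3)
def ray(c,u,v):
    xd=np.array([(u-c["cx"])/c["fx"],(v-c["cy"])/c["fy"]]); x=xd.copy()
    for _ in range(30): x=xd/(1+c["k1"]*(x@x))
    return rot(c)@np.array([x[0],x[1],1.])
def onz(c,u,v,z):
    d=ray(c,u,v); o=np.array(c["xyz"]); return o+d*(z-o[2])/d[2]
def proj(c,p):
    q=rot(c).T@(np.array(p)-np.array(c["xyz"])); x=q[:2]/q[2]; x=x*(1+c["k1"]*(x@x))
    return np.array([c["cx"]+c["fx"]*x[0],c["cy"]+c["fy"]*x[1]])
def two(c1,p1,c2,p2):
    d1,d2=ray(c1,*p1),ray(c2,*p2); o1,o2=np.array(c1["xyz"]),np.array(c2["xyz"])
    s=np.linalg.lstsq(np.c_[d1,-d2],o2-o1,rcond=None)[0]
    a,b=o1+s[0]*d1,o2+s[1]*d2; return (a+b)/2,np.linalg.norm(a-b)
def snap(n,f,box=None,k=1):
    c=robot.camera(n); im=c["img"]
    if box: im=im[box[1]:box[3],box[0]:box[2]]
    if k!=1: im=cv2.resize(im,None,fx=k,fy=k,interpolation=cv2.INTER_CUBIC)
    cv2.imwrite("pics/"+f,im[:,:,::-1]); return c
E
python3 - <<'E'
from h import *
print(robot.grip_depth, robot.get_obs())
for n in ("top","scene","wrist"):
    c=snap(n,n+"0.png"); print(n,{k:v for k,v in c.items() if k!="img"})
    import pickle; pickle.dump(c,open(n+"0.pkl","wb"))
E
```

```text
nudge.py
pics
rig.py
0.0187 {'time': 0.0, 'q': array([ 1.03747398e+00,  5.28462104e-01,  1.43389407e+00, -1.41212881e-05,
        1.18139048e+00, -1.78501401e-01]), 'joint_velocities': array([ 0.00012997,  0.00026918,  0.00024769, -0.00063418,  0.00027443,
        0.00314628]), 'joint_torque': array([ 1.26564151e-03, -4.40049613e+01, -1.76590276e+01,  6.30921288e-02,
        5.83816285e-02, -1.85682702e-04]), 'position': array([0.21673993, 0.58543942, 0.22157675]), 'tool_rot': array([ 1.76478538e-01,  9.84303899e-01, -1.01178026e-03, -3.69156191e-04]), 'ft_force': array([ 0.94139404, -0.25036001, -0.84652831]), 'moment': array([-0.02019343, -0.04646992,  0.03902612]), 'grip_force': 0.0, 'grip_width': 0.08666402833114878}
top {'fx': 516.9711088544221, 'fy': 516.9711088544221, 'cx': 319.65020186895595, 'cy': 194.33466036559142, 'k1': -0.09137364450033736, 'xyz': array([-0.30163292, -0.02645498,  1.64041204]), 'attitude': array([ 0.69066295, -0.68022198,  0.17369694, -0.17352844])}
scene {'fx': 430.79455499840435, 'fy': 430.79455499840435, 'cx': 313.72122463201794, 'cy': 202.39583344876812, 'k1': -0.0059818618100107605, 'xyz': array([-0.26890006, -0.44825102,  0.78343721]), 'attitude': array([ 0.77527382, -0.4475908 ,  0.22750998, -0.38321298])}
wrist {'fx': 351.48720465428124, 'fy': 351.48720465428124, 'cx': 321.69392046664984, 'cy': 194.60713804759894, 'k1': -0.041044977422256254, 'xyz': array([0.14455521, 0.61263668, 0.38412885]), 'attitude': array([0.81222805, 0.56519258, 0.08203305, 0.11880031])}
```

View pics/top0.png

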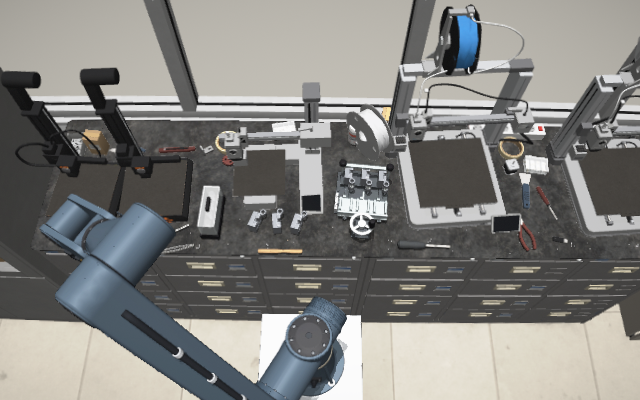

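View pics/scene0.png

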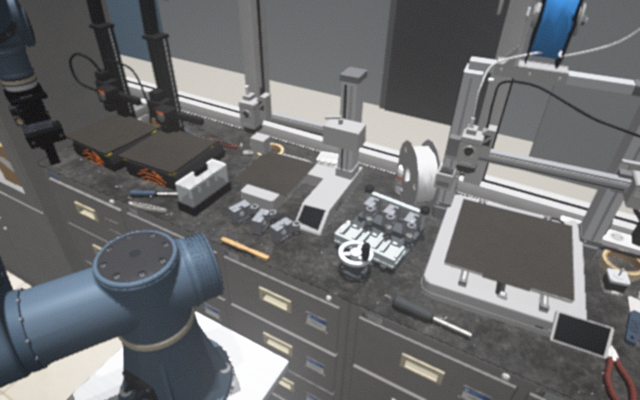

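The top view shows the fixture at (362,190), its wheel at (361,227), three loose halves at (256,218), (277,217) and (298,221), and the hooded stand at (209,210). The scene view shows the same layout, with the brush at the front edge and the screwdriver right of the wheel.

```bash
cat >> h.py <<'E'
def load(n):
    import pickle; return pickle.load(open(n+"0.pkl","rb"))
def go(x,y,z,yaw=None):
    """tool-axis deltas to reach world TCP, tool z down; yaw=world angle of tool y (closing) axis"""
    o=robot.get_obs(); M=R.from_quat(o["tool_rot"]).as_matrix()
    d=M.T@(np.array([x,y,z])-o["position"]); t=0
    if yaw is not None:
        cur=np.arctan2(M[1,1],M[0,1]); t=-((yaw-cur+np.pi/2)%np.pi-np.pi/2)
    print("tcp",o["position"].round(4),"yaw_y",np.arctan2(M[1,1],M[0,1]).round(4),"q6",o["q"][5].round(3),"tool delta",d.round(4),"turn",round(t,4))
E
python3 - <<'E'
from h import *
t=load("top");s=load("scene");w=load("wrist")
for n,p,z in [("halfA",(256,218),.03),("B",(277,217),.03),("C",(298,221),.03),("hood top",(209,210),.094),("wheel",(361,227),.06),("fix",(362,190),.03),("brush",(280,251),.01),("printer arm L",(224,138),.3)]: print(n,onz(t,*p,z).round(3))
o=robot.get_obs(); M=R.from_quat(o["tool_rot"]).as_matrix()
print("cam in tool",M.T@(w["xyz"]-o["position"]), M.T@rot(w))
print(M)
E
```

```text
halfA [0.473 0.199 0.03 ]
B [0.478 0.126 0.03 ]
C [0.464 0.053 0.03 ]
hood top [0.47  0.35  0.094]
wheel [ 0.431 -0.161  0.06 ]
fix [ 0.59  -0.171  0.03 ]
brush [0.36  0.111 0.01 ]
printer arm L [0.62  0.282 0.3  ]
cam in tool [ 7.71757955e-02 -8.12173748e-06 -1.62299126e-01] [[-3.13078854e-04 -9.58231850e-01 -2.85992349e-01]
 [ 9.99999777e-01 -4.68708945e-04  4.75722709e-04]
 [-5.89899823e-04 -2.85992137e-01  9.58231783e-01]]
[[-9.37730799e-01  3.47361844e-01 -8.34758486e-04]
 [ 3.47362726e-01  9.37729770e-01 -1.41924122e-03]
 [ 2.89787636e-04 -1.62083019e-03 -9.99998644e-01]]
```
View pics/wrist0.png

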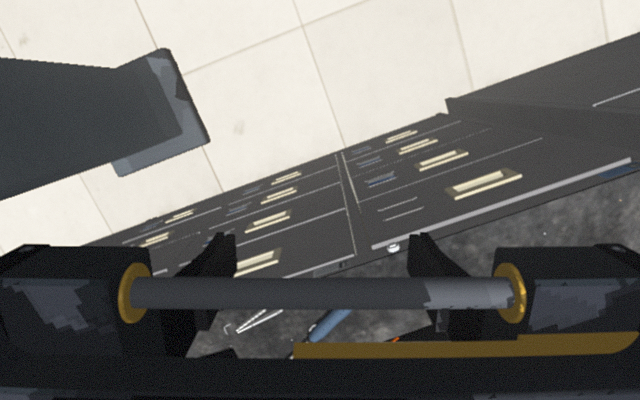

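```bash
python3 -c "
from h import *
go(.54,.126,.23,np.pi/2)"
```

```text
tcp [0.2168 0.5856 0.2218] yaw_y 1.216 q6 -0.179 tool delta [-0.4627 -0.3187 -0.0078] turn -0.3548
```

```bash
python3 nudge.py '[[[-0.029, -0.02, 0, 0], [-0.029, -0.02, 0, 0], [-0.029, -0.02, 0, 0], [-0.029, -0.02, 0, 0], [-0.029, -0.02, 0, 0], [-0.029, -0.02, 0, 0], [-0.029, -0.02, 0, 0], [-0.029, -0.02, 0, 0], [-0.029, -0.02, 0, 0], [-0.029, -0.02, 0, 0], [-0.029, -0.02, 0, 0], [-0.029, -0.02, 0, 0], [-0.029, -0.02, 0, 0], [-0.029, -0.02, 0, 0], [-0.029, -0.02, 0, 0], [-0.029, -0.02, 0, 0]]]' && python3 nudge.py '[[[0, 0, 0, -0.09], [0, 0, 0, -0.09], [0, 0, 0, -0.09], [0, 0, 0, -0.085], [0, 0, 0, 0]]]' && python3 - <<'E'
from h import *
go(.54,.126,.23,np.pi/2)
import pickle; c=snap("wrist","w1.png"); pickle.dump(c,open("w10.pkl","wb"))
E
```

```text
time: 1.48
position: [0.5415, 0.1232, 0.2224]
tool_rot: [0.177, 0.984, 0.0, -0.0]
ft_force: [0.2, 0.7, -0.2]
grip_width: 0.0869
grip_force: 0.0
time: 1.9
position: [0.5408, 0.1246, 0.2222]
tool_rot: [-0.001, 1.0, -0.0, -0.0]
ft_force: [-0.3, -0.1, -0.1]
grip_width: 0.0867
grip_force: 0.0
tcp [0.5408 0.1246 0.2222] yaw_y 1.572 q6 -1.547 tool delta [ 0.0008  0.0014 -0.0078] turn 0.0012
```

View pics/w1.png

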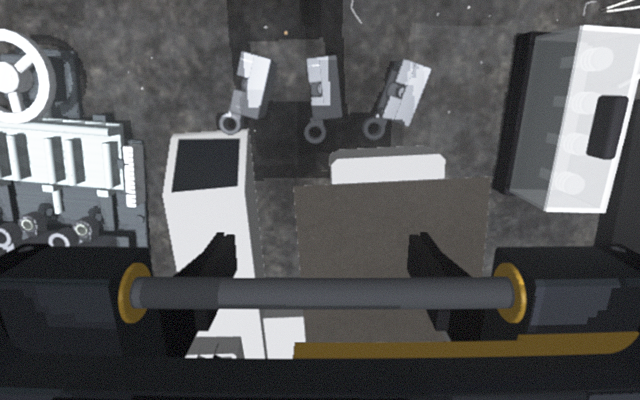

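The wrist view shows three halves with knuckle rings at about (229,123), (316,131) and (374,127), all pointing away from the robot. The hood with its black bar is at (608,126), and the wheel is at the left, around (8,75). I'll zoom in for the corners.

```bash
python3 - <<'E'
from h import *
c=load("w1"); im=c["img"][40:150,205:445]
im=cv2.resize(im,None,fx=3.2,fy=3.2,interpolation=cv2.INTER_CUBIC)
cv2.imwrite("pics/w1c.png",im[:,:,::-1])
E
```

```text
(no output)
```

View pics/w1c.png

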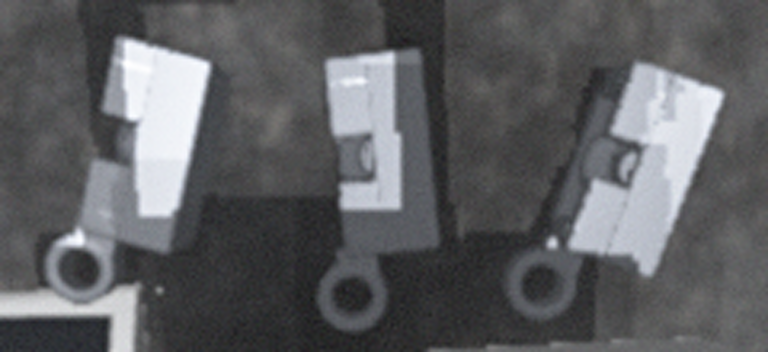

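```bash
python3 - <<'E'
from h import *
c=load("w1")
H={"L":([(118,37),(212,63),(168,253),(78,235)],(79,265)),"M":([(325,58),(420,48),(440,245),(345,250)],(352,293)),"R":([(637,62),(725,93),(650,275),(572,250)],(540,283))}
for n,(cs,k) in H.items():
    P=np.array([onz(c,205+(x-.5)/3.2,40+(y-.5)/3.2,.048)[:2] for x,y in cs]); K=onz(c,205+k[0]/3.2,40+k[1]/3.2,.0345)[:2]
    s=[np.linalg.norm(P[i]-P[(i+1)%4]).round(4) for i in range(4)]
    ctr=P.mean(0); ax=(P[2]+P[3]-P[0]-P[1]); a=np.arctan2(ax[1],ax[0])
    ex=np.array([np.cos(a),np.sin(a)]); ey=np.array([-ex[1],ex[0]]); d=K-ctr
    # from the knuckle distance vector: expected (41,-14)
    ak=np.arctan2(d[1],d[0])-np.arctan2(-14,41)
    print(n,ctr.round(4),"ang",a.round(3),"sizes",s,"knuckle local",(d@ex).round(4),(d@ey).round(4),"ang from knuckle",ak.round(3))
print("hood bar",onz(c,608,126,.028+.088))
print("wheel hub",onz(c,8,75,.06))
t=load("top")
E
```

```text
L [0.4602 0.058 ] ang -0.271 sizes [np.float64(0.0271), np.float64(0.0549), np.float64(0.0268), np.float64(0.0566)] knuckle local 0.0395 -0.0142 ang from knuckle -0.287
M [0.4612 0.1268] ang 0.109 sizes [np.float64(0.0269), np.float64(0.0548), np.float64(0.0279), np.float64(0.0535)] knuckle local 0.0406 -0.0136 ang from knuckle 0.115
R [0.4663 0.2029] ang -0.317 sizes [np.float64(0.0269), np.float64(0.0545), np.float64(0.0246), np.float64(0.0548)] knuckle local 0.0404 -0.0154 ang from knuckle -0.352
hood bar [0.48800833 0.34666087 0.116     ]
wheel hub [ 0.44731388 -0.16064014  0.06      ]
```

```bash
python3 nudge.py '[[[-0.006, -0.029, 0, 0], [-0.006, -0.029, 0, 0], [-0.006, -0.029, 0, 0], [-0.006, -0.029, 0, 0], [-0.006, -0.029, 0, 0], [-0.006, -0.029, -0.002, 0], [-0.006, -0.029, -0.003, 0], [-0.006, -0.029, -0.003, 0], [-0.006, -0.029, -0.003, 0], [-0.006, -0.029, -0.003, 0], [-0.01, 0, 0, 0], [-0.005, 0, 0, 0], [0, 0, 0, 0], [0, 0, 0, 0]]]' && python3 - <<'E'
from h import *
go(.615,-.165,.24,np.pi/2)
import pickle; c=snap("wrist","w2.png"); pickle.dump(c,open("w20.pkl","wb"))
E
```

```text
time: 3.12
position: [0.6156, -0.164, 0.236]
tool_rot: [-0.0, 1.0, 0.0, -0.001]
ft_force: [-0.3, 0.1, -0.5]
grip_width: 0.0871
grip_force: 0.0
tcp [ 0.6156 -0.164   0.236 ] yaw_y 1.5712 q6 -2.007 tool delta [ 0.0006 -0.0009 -0.004 ] turn 0.0005
```

View pics/w2.png

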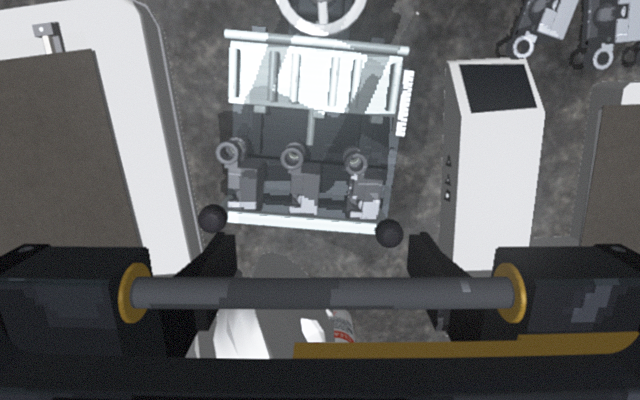

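The wrist view shows the fixture's fixed knuckle rings at (231,152), (293,156) and (356,161), the knobs at (212,218) and (389,234), and the carriage behind them with three nests. The scale strip is at the right, around (405,103).

```bash
python3 - <<'E'
from h import *
c=load("w2"); im=c["img"][20:175,205:425]
im=cv2.resize(im,None,fx=3.6,fy=3.6,interpolation=cv2.INTER_CUBIC)
cv2.imwrite("pics/w2c.png",im[:,:,::-1])
E
```

```text
(no output)
```

View pics/w2c.png

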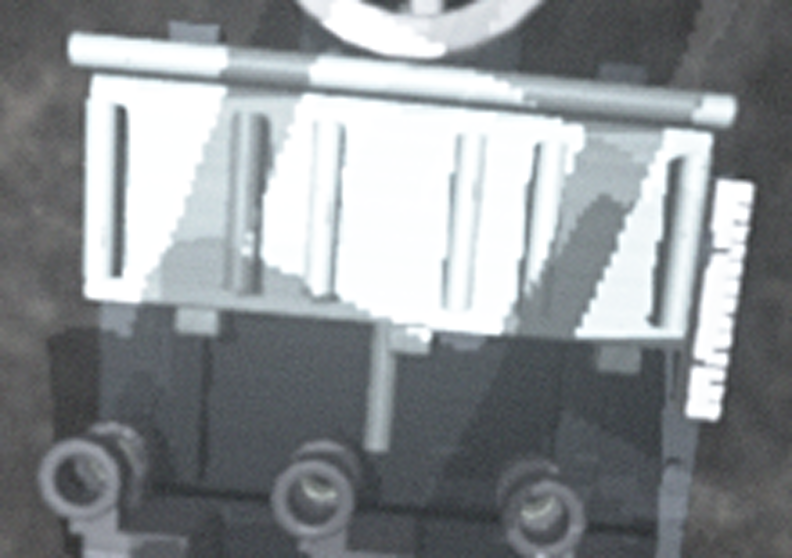

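```bash
cat >> h.py <<'E'
def crop(c,x,y,z,x0=205,y0=20,k=3.6): return onz(c,x0+(x+.5)/k-.5,y0+(y+.5)/k-.5,z)
E
python3 - <<'E'
from h import *
c=load("w2")
P=np.array([crop(c,*p,.078)[:2] for p in [(78,477),(314,497),(540,515)]])
print(P.round(4), np.linalg.norm(P[1:]-P[:-1],axis=1))
d=P[2]-P[0]; ey=d/np.linalg.norm(d); th=np.arctan2(-ey[0],ey[1]); ex=np.array([ey[1],-ey[0]])
O=P.mean(0)+ey*.014
print("origin",O.round(4),"yaw",th.round(4))
f=lambda p:np.array([(p[:2]-O)@ex,(p[:2]-O)@ey])
for n,p,z in [("barL",(75,48),.048),("barR",(735,110),.048),("bar low edge L",(75,65),.048),("bar mid top",(400,58),.048),("bar mid bot",(400,95),.048),
 ("wall1",(118,190),.044),("wall2",(245,200),.044),("wall3",(325,205),.044),("wall4",(465,220),.044),("wall5",(545,220),.044),("wall6",(680,240),.044),
 ("wall3 top",(330,120),.044),("wall3 bot",(322,297),.044),("floor front L",(90,298),.034),("floor front R",(690,340),.034),("tabfront",(375,450),.03),("scale top",(738,180),.03),("scale bot",(705,418),.03)]:
    print(n,(f(crop(c,*p,z))*1000).round(1))
E
```

```text
[[ 0.593  -0.252 ]
 [ 0.5983 -0.1917]
 [ 0.603  -0.1336]] [0.06057437 0.058284  ]
origin [ 0.5993 -0.1785] yaw -0.0841
barL [-105.8  -83.8]
barR [-105.2   87.4]
bar low edge L [-101.7  -83.7]
bar mid top [-110.    -0.4]
bar mid bot [-101.1    0.3]
wall1 [-71.8 -72.8]
wall2 [-72.  -38.9]
wall3 [-72.4 -17.5]
wall4 [-71.7  20.1]
wall5 [-73.6  41.5]
wall6 [-71.7  78.3]
wall3 top [-93.9 -17.6]
wall3 bot [-48.5 -16.8]
floor front L [-42.6 -82.3]
floor front R [-45.2  86.8]
tabfront [-6.   0.4]
scale top [-89.4  94.9]
scale bot [-23.4  95.2]
```

```bash
python3 nudge.py '[[[0, -0.003, 0.015, 0], [0, -0.003, 0.025, 0], [0, -0.003, 0.025, 0], [0, -0.003, 0.02, 0], [0, 0, 0.015, 0], [0, 0, 0, 0], [0, 0, 0, 0]]]' && python3 - <<'E'
from h import *
go(.615,-.178,.135,np.pi/2)
import pickle; c=snap("wrist","w3.png",(80,0,560,225),1.66); pickle.dump(c,open("w30.pkl","wb"))
E
```

```text
time: 3.75
position: [0.6152, -0.1759, 0.1359]
tool_rot: [-0.0, 1.0, 0.001, -0.001]
ft_force: [0.1, 0.6, -0.7]
grip_width: 0.087
grip_force: 0.0
tcp [ 0.6152 -0.1759  0.1359] yaw_y 1.5718 q6 -2.025 tool delta [ 0.0002 -0.0021  0.0009] turn 0.001
```

View pics/w3.png

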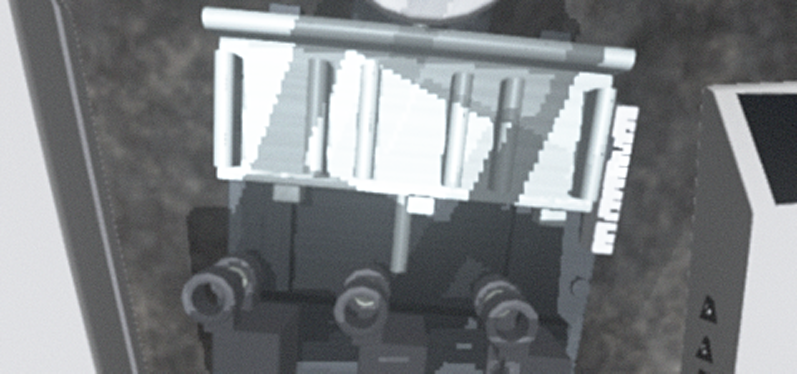

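```bash
python3 - <<'E'
from h import *
def fit(c,P,label):
    d=P[2]-P[0]; ey=d/np.linalg.norm(d); ex=np.array([ey[1],-ey[0]]); O=P.mean(0)+ey*.014
    print(label,"origin",O.round(4),"yaw",np.arctan2(-ey[0],ey[1]).round(4),"spac",np.linalg.norm(P[1:]-P[:-1],axis=1).round(4)); return O,ex,ey
def hough(c,z,guess,rpx):
    g=cv2.cvtColor(c["img"],cv2.COLOR_RGB2GRAY); out=[]
    for u,v in guess:
        r=int(rpx*1.7); x0,y0=int(u-r),int(v-r); q=cv2.resize(g[y0:y0+2*r,x0:x0+2*r],None,fx=6,fy=6,interpolation=cv2.INTER_CUBIC)
        q=cv2.createCLAHE(3,(2,2)).apply(q)
        h=cv2.HoughCircles(q,cv2.HOUGH_GRADIENT,1.5,200,param1=60,param2=15,minRadius=int(rpx*6*.85),maxRadius=int(rpx*6*1.12))
        a=h[0,0]; out.append((x0+(a[0]+.5)/6-.5,y0+(a[1]+.5)/6-.5,a[2]/6))
    return out
for nm,gs,r in [("w2",[(226.5,152.5),(292,158),(355,163)],12),("w3",[(80+209/1.66,296/1.66),(80+361/1.66,309/1.66),(80+513/1.66,321/1.66)],17)]:
    c=load(nm); h=hough(c,.078,gs,r); print(np.round(h,1).tolist(),np.round(gs,1).tolist())
    for L,q in (("hand",gs),("hough",h)):
        O,ex,ey=fit(c,np.array([onz(c,p[0],p[1],.078)[:2] for p in q]),nm+L)
        if nm=="w3":
            f=lambda x,y,z:((lambda p:np.array([(p-O)@ex,(p-O)@ey])*1000)(onz(c,80+x/1.66,y/1.66,z)[:2])).round(1)
            for w in [(228,108),(318,115),(367,118),(460,128),(510,135),(598,143)]: print(w,f(*w,.044))
            print("bar",f(420,28,.048),f(420,45,.048),"walltop/bot",f(370,62,.044),f(363,180,.044),"ends",f(318,60,.044),f(318,173,.044))
E
```

```text
[[226.0, 152.5, 11.5], [291.5, 158.1999969482422, 10.399999618530273], [355.5, 156.5, 13.199999809265137]] [[226.5, 152.5], [292.0, 158.0], [355.0, 163.0]]
w2hand origin [ 0.5996 -0.1783] yaw -0.0836 spac [0.0605 0.0585]
w2hough origin [ 0.5969 -0.1785] yaw -0.0322 spac [0.0606 0.0591]
[[204.1999969482422, 181.0, 16.899999618530273], [296.70001220703125, 188.1999969482422, 16.399999618530273], [388.70001220703125, 196.0, 16.100000381469727]] [[205.9, 178.3], [297.5, 186.1], [389.0, 193.4]]
w3hand origin [ 0.599  -0.1778] yaw -0.085 spac [0.0595 0.0601]
(228, 108) [-71.8 -76.4]
(318, 115) [-72.  -39.1]
(367, 118) [-72.5 -18.8]
(460, 128) [-71.8  20.1]
(510, 135) [-70.9  41.2]
(598, 143) [-71.2  78.6]
bar [-107.8   -0.2] [-101.6    0.4] walltop/bot [-94.2 -19.1] [-47.3 -18.7] ends [-93.2 -40.1] [-48.6 -37.9]
w3hough origin [ 0.6006 -0.1784] yaw -0.0842 spac [0.0602 0.0605]
(228, 108) [-73.5 -75.8]
(318, 115) [-73.7 -38.5]
(367, 118) [-74.2 -18.2]
(460, 128) [-73.5  20.6]
(510, 135) [-72.6  41.7]
(598, 143) [-72.8  79.2]
bar [-109.5    0.4] [-103.3    1. ] walltop/bot [-95.9 -18.5] [-49.  -18.2] ends [-94.9 -39.5] [-50.3 -37.4]
```

The closer view has walls in line with the nests: pair centres at about -58, 0.7 and 60 mm. The carriage sits near 5 mm, so the halves can be loaded. I'll start with half L.

```bash
python3 nudge.py '[[[0, 0, -0.02, 0], [0, 0, -0.03, 0], [0.01, 0.018, -0.02, 0], [0.014, 0.025, 0, 0], [0.014, 0.025, 0, 0], [0.014, 0.025, 0, 0], [0.014, 0.025, 0, 0], [0.014, 0.025, 0, 0], [0.014, 0.025, 0, 0], [0.014, 0.025, 0, 0], [0.014, 0.025, 0, 0], [0.014, 0.02, 0, 0], [0.014, 0.012, 0, 0], [0, 0, 0, 0.09], [0, 0, 0, 0.09], [0, 0, 0, 0.09], [0, 0, 0, 0]]]' 0.055 30 >/dev/null; python3 - <<'E'
from h import *
go(.46,.058,.026,np.pi/2-.28)
import pickle; c=snap("wrist","w4.png"); pickle.dump(c,open("w40.pkl","wb"))
E
```

```text
tcp [0.4668 0.0732 0.2084] yaw_y 1.3005 q6 -1.382 tool delta [ 0.0032 -0.0166  0.1823] turn 0.0097
```

```bash
python3 nudge.py '[[[0.003, -0.0166, 0.03, 0.01], [0, 0, 0.03, 0], [0, 0, 0.03, 0], [0, 0, 0.02, 0], [0, 0, 0.005, 0], [0, 0, 0, 0], [0, 0, 0, 0]]]' >/dev/null; python3 - <<'E'
from h import *
go(.46,.058,.026,np.pi/2-.28)
E
```

```text
tcp [0.4596 0.0575 0.0923] yaw_y 1.292 q6 -1.409 tool delta [-0.0001  0.0005  0.0663] turn 0.0012
```

```bash
python3 nudge.py '[[[0, 0, 0.015, 0], [0, 0, 0.02, 0], [0, 0, 0.015, 0], [0, 0, 0.01, 0], [0, 0, 0.006, 0], [0, 0, 0, 0], [0, 0, 0, 0]]]' && python3 nudge.py '[[[0, 0, 0, 0], [0, 0, 0, 0], [0, 0, 0, 0], [0, 0, 0, 0], [0, 0, 0, 0], [0, 0, 0, 0], [0, 0, 0, 0], [0, 0, 0, 0]]]' 0.015 25 && python3 - <<'E'
from h import *
go(.46,.058,.15,np.pi/2-.085)
E
```

```text
time: 6.43
position: [0.4597, 0.0576, 0.0265]
tool_rot: [0.139, 0.99, 0.0, 0.001]
ft_force: [0.2, 0.1, 0.0]
grip_width: 0.0548
grip_force: 0.0
time: 7.1
position: [0.4589, 0.0576, 0.0257]
tool_rot: [0.139, 0.99, 0.0, 0.0]
ft_force: [0.8, -0.5, 3.3]
grip_width: 0.0281
grip_force: 24.9
tcp [0.4589 0.0576 0.0257] yaw_y 1.2909 q6 -1.409 tool delta [-0.001   0.0007 -0.1243] turn -0.1949
```

```bash
python3 nudge.py '[[[0, 0, -0.02, 0], [0, 0, -0.03, 0], [0, 0, -0.03, -0.1], [0, 0, -0.03, -0.095], [0, 0, -0.03, 0], [0, 0, 0, 0], [0, 0, 0, 0]]]' && python3 - <<'E'
from h import *
import pickle; c=snap("wrist","w5.png",(200,60,440,240),3.2); pickle.dump(c,open("w50.pkl","wb"))
o=robot.get_obs(); M=R.from_quat(o["tool_rot"]).as_matrix()
for n,p in [("top rear L/R",(.028,-.014,-.0223)),("",(.028,.014,-.0223)),("bot rear",(.028,-.014,.0257)),("tips",(0,-.014,0)),("knuckle top",(-.041,-.014,-.009))]: print(n,((proj(c,o["position"]+M@np.array(p))-[200,60])*3.2).round(1))
O=np.array([.599,-.1771]);a=-.085;ex=np.array([np.cos(a),np.sin(a)]);ey=np.array([-ex[1],ex[0]])
for y in (-.06,0,.06): print(O+ex*-.0715+ey*y)
go(.5227,-.2308,.15,np.pi/2-.085)
E
```

```text
time: 7.68
position: [0.4595, 0.0575, 0.1668]
tool_rot: [0.042, 0.999, -0.0, 0.002]
ft_force: [0.5, 0.5, -2.2]
grip_width: 0.0282
grip_force: 24.9
top rear L/R [285.6 473. ]
 [496.6 472.9]
bot rear [309.8 382.9]
tips [302.7 594. ]
knuckle top [304.7 847.6]
[ 0.52266428 -0.2308132 ]
[ 0.52775814 -0.17102982]
[ 0.532852   -0.11124644]
tcp [0.4583 0.0576 0.1655] yaw_y 1.4859 q6 -1.603 tool delta [-0.0886 -0.2819  0.0155] turn 0.0001
```

View pics/w5.png

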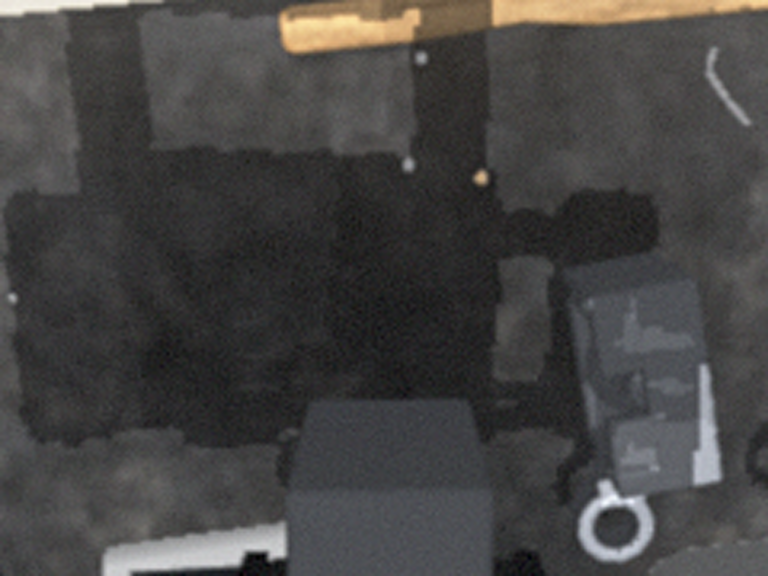

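The held half is square in the grip, with its top rear edge from (287,488) to (493,488). That puts it laterally centred and about 2 mm further forward than expected. Next I carry it to the -y nest.

```bash
python3 nudge.py '[[[-0.006, -0.02, 0, 0], [-0.008, -0.0261, 0, 0], [-0.008, -0.0261, 0, 0], [-0.008, -0.0261, 0, 0], [-0.008, -0.0261, 0, 0], [-0.008, -0.0261, 0, 0], [-0.008, -0.0261, 0, 0], [-0.008, -0.0261, 0, 0], [-0.008, -0.0261, 0, 0], [-0.008, -0.0261, 0, 0], [-0.008, -0.0261, 0, 0], [0, 0, 0.02, 0], [0, 0, 0.03, 0], [0, 0, 0.02, 0], [0, 0, 0.012, 0], [0, 0, 0, 0], [0, 0, 0, 0]]]' && python3 - <<'E'
from h import *
go(.5210,-.2308,.0525,np.pi/2-.085)
import pickle; c=snap("wrist","w6.png",(200,60,440,240),3.2); pickle.dump(c,open("w60.pkl","wb"))
E
```

```text
time: 9.15
position: [0.519, -0.2286, 0.081]
tool_rot: [0.042, 0.999, 0.002, -0.002]
ft_force: [0.0, 0.9, -1.1]
grip_width: 0.0279
grip_force: 24.9
tcp [ 0.519  -0.2286  0.081 ] yaw_y 1.4858 q6 -2.098 tool delta [-0.0024 -0.0021  0.0285] turn -0.0
```

View pics/w6.png

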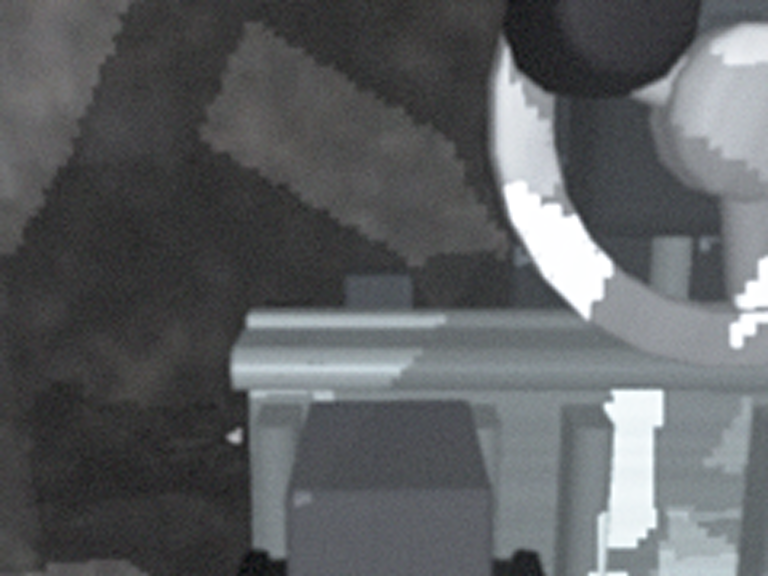

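```bash
python3 - <<'E'
from h import *
c=load("w6"); o=robot.get_obs(); M=R.from_quat(o["tool_rot"]).as_matrix()
f=lambda x,y,z:((M.T@(crop(c,x,y,z,200,60,3.2)-o["position"]))*1000).round(1)
print("bar inner",f(390,388,.046),f(390,388,.040),"block bot",f(390,402,.0553),"block top",f(390,488,.1033),"walls",f(257,450,.042),f(302,450,.044),f(497,450,.042))
print("wall back end",f(280,405,.044))
E
```

```text
bar inner [27.6  0.3 36.4] [26.1  0.3 42.4] block bot [27.5  0.3 27.1] block top [ 28.6   0.2 -20.9] walls [ 14.7 -24.7  40.3] [ 15.3 -16.1  38.3] [14.6 20.4 40.4]
wall back end [ 23.9 -19.9  38.3]
```

```bash
python3 nudge.py '[[[-0.002, -0.0021, 0, 0], [0, 0, 0, 0], [0, 0, 0.006, 0], [0, 0, 0.006, 0], [0, 0, 0.005, 0], [0, 0, 0.004, 0], [0, 0, 0, 0]]]' && python3 nudge.py '[[[0, 0, 0.003, 0], [0, 0, 0.002, 0], [0, 0, 0.002, 0], [0, 0, 0, 0]]]'
```

```text
time: 9.78
position: [0.5217, -0.2314, 0.0614]
tool_rot: [0.042, 0.999, 0.001, -0.001]
ft_force: [0.1, -0.1, -0.7]
grip_width: 0.0273
grip_force: 24.9
time: 10.12
position: [0.5222, -0.2318, 0.0552]
tool_rot: [0.042, 0.999, 0.0, -0.0]
ft_force: [0.2, -0.0, -1.1]
grip_width: 0.0278
grip_force: 24.9
```

```bash
python3 nudge.py '[[[0, 0, 0.002, 0], [0, 0, 0.001, 0], [0, 0, 0, 0], [0, 0, 0, 0]]]' && python3 nudge.py '[[[0, 0, 0, 0], [0, 0, 0, 0], [0, 0, 0, 0], [0, 0, 0, 0]]]' 0.045 && python3 nudge.py '[[[0, 0, -0.015, 0], [0, 0, -0.025, 0], [0, 0, -0.03, 0], [0, 0, -0.03, 0], [0, 0, -0.02, 0], [0, 0, 0, 0]]]' && python3 - <<'E'
from h import *
import pickle; c=snap("wrist","w7.png",(120,0,600,240),1.6); pickle.dump(c,open("w70.pkl","wb"))
go(.4612,.1268,.18,np.pi/2+.111)
E
```

```text
time: 10.45
position: [0.5224, -0.2319, 0.0525]
tool_rot: [0.042, 0.999, -0.0, -0.0]
ft_force: [0.7, 0.9, -0.9]
grip_width: 0.0276
grip_force: 24.9
time: 10.78
position: [0.5226, -0.2321, 0.0528]
tool_rot: [0.042, 0.999, -0.0, 0.0]
ft_force: [-0.0, -0.3, 0.2]
grip_width: 0.043
grip_force: 0.0
time: 11.28
position: [0.5251, -0.2337, 0.1774]
tool_rot: [0.042, 0.999, -0.003, 0.004]
ft_force: [0.5, -0.6, 1.0]
grip_width: 0.045
grip_force: 0.0
tcp [ 0.5239 -0.233   0.1752] yaw_y 1.4861 q6 -2.099 tool delta [ 0.0929  0.3531 -0.0064] turn -0.1957
```

View pics/w7.png

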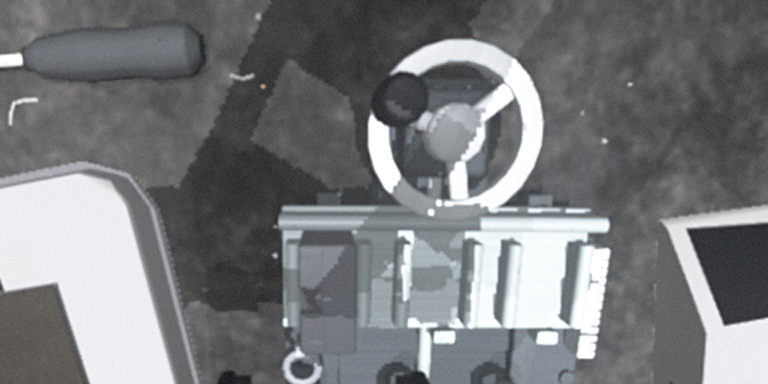

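The half sits in the left nest with its knuckle forward at (302,368). The wheel hub is at (455,130) and its grip at (400,98). Next I check by frame difference that the other two halves are undisturbed.

```bash
cat >> h.py <<'E'
def moved(boxes):
    a=load("top")["img"].astype(int); b=robot.camera("top")["img"].astype(int)
    for n,(u,v) in boxes.items(): print(n,"diff",np.abs(a[v-12:v+13,u-12:u+13]-b[v-12:v+13,u-12:u+13]).mean().round(1))
E
python3 - <<'E'
from h import *
moved({"L":(298,221),"M":(277,217),"R":(256,218),"ref":(440,245),"brush":(280,251)})
E
python3 nudge.py '[[[0.005, 0.02, 0, 0], [0.008, 0.03, 0, 0], [0.008, 0.03, 0, 0], [0.008, 0.03, 0, 0], [0.008, 0.03, 0, 0], [0.008, 0.03, 0, 0], [0.008, 0.03, 0, 0], [0.008, 0.03, 0, 0], [0.008, 0.03, 0, 0], [0.008, 0.03, 0, 0], [0.008, 0.03, 0, 0], [0.008, 0.03, 0, 0], [0, 0.003, 0, -0.1], [0, 0, 0, -0.096], [0, 0, 0, 0], [0, 0, 0, 0]]]' 0.055
python3 - <<'E'
from h import *
moved({"L":(298,221),"M":(277,217),"R":(256,218),"ref":(440,245)})
go(.4605,.1268,.026,np.pi/2+.111)
import pickle; c=robot.camera("wrist"); pickle.dump(c,open("w80.pkl","wb"))
E
```

```text
L diff 38.3
M diff 41.7
R diff 50.5
ref diff 5.7
brush diff 32.3
time: 12.72
position: [0.4586, 0.1277, 0.1714]
tool_rot: [-0.055, 0.999, 0.0, -0.001]
ft_force: [0.0, -0.6, -0.6]
grip_width: 0.0549
grip_force: 0.0
L diff 43.5
M diff 30.5
R diff 21.2
ref diff 3.1
tcp [0.459  0.1275 0.1716] yaw_y 1.6794 q6 -1.644 tool delta [-0.0018 -0.0009  0.1456] turn -0.0024
```

```bash
cat >> h.py <<'E'
def blockcheck(c,x,y,a,pose=None):
    """expected top-rear corners of a block and local gray contrast profile across its sides & rear edge, in mm"""
    g=cv2.GaussianBlur(cv2.cvtColor(c["img"],cv2.COLOR_RGB2GRAY),(3,3),0).astype(float)
    ex=np.array([np.cos(a),np.sin(a)]);ey=np.array([-ex[1],ex[0]])
    def s(lx,ly,z):
        p=np.array([x,y])+ex*lx+ey*ly; u,v=proj(c,[*p,z]); return cv2.getRectSubPix(g.astype(np.float32),(1,1),(float(u),float(v)))[0,0] if 0<=u<640 and 0<=v<225 else -1
    t=np.arange(-24,25,2)/1000
    print("mm",(t*1000).astype(int).tolist())
    for lx in (-.024,-.018): print("y-scan @x",lx,[int(s(lx,q,.048)) for q in t])
    for ly in (-.006,.006): print("x-scan@-28",ly,[int(s(-.028+q,ly,.048)) for q in t])
E
python3 - <<'E'
from h import *
c=load("w8"); blockcheck(c,.4605,.1268,.111)
E
```

```text
mm [-24, -22, -20, -18, -16, -14, -12, -10, -8, -6, -4, -2, 0, 2, 4, 6, 8, 10, 12, 14, 16, 18, 20, 22, 24]
y-scan @x -0.024 [47, 36, 35, 35, 36, 68, 85, 85, 83, 83, 83, 81, 83, 82, 83, 83, 83, 83, 77, 48, 39, 41, 38, 35, 39]
y-scan @x -0.018 [38, 35, 34, 34, 37, 68, 82, 80, 81, 82, 82, 80, 83, 82, 82, 81, 81, 82, 78, 46, 35, 39, 38, 35, 37]
x-scan@-28 -0.006 [38, 37, 35, 35, 37, 37, 38, 38, 40, 52, 64, 64, 65, 80, 83, 83, 82, 82, 82, 81, 82, 82, 80, 75, 67]
x-scan@-28 0.006 [39, 38, 40, 36, 37, 33, 35, 35, 35, 52, 63, 64, 64, 78, 83, 82, 82, 81, 82, 82, 82, 82, 81, 85, 99]
```

```bash
python3 nudge.py '[[[-0.0028, -0.0015, 0.03, 0], [0, 0, 0.035, 0], [0, 0, 0.03, 0], [0, 0, 0.025, 0], [0, 0, 0.015, 0], [0, 0, 0.0105, 0], [0, 0, 0, 0], [0, 0, 0, 0]]]' 0.055 && python3 nudge.py '[[[0, 0, 0, 0], [0, 0, 0, 0], [0, 0, 0, 0], [0, 0, 0, 0], [0, 0, 0, 0], [0, 0, 0, 0], [0, 0, 0, 0], [0, 0, 0, 0]]]' 0.015 25 && python3 nudge.py '[[[0, 0, -0.02, 0], [0, 0, -0.03, 0], [0, 0, -0.03, 0.1], [0, 0, -0.03, 0.096], [0, 0, -0.03, 0], [0, 0, 0, 0], [0, 0, 0, 0]]]' && python3 - <<'E'
from h import *
go(.526,-.1721,.16,np.pi/2-.085)
E
```

```text
time: 13.48
position: [0.4623, 0.126, 0.0265]
tool_rot: [-0.055, 0.999, 0.0, -0.001]
ft_force: [0.1, 0.0, 0.4]
grip_width: 0.0551
grip_force: 0.0
time: 14.15
position: [0.4629, 0.1266, 0.0275]
tool_rot: [-0.056, 0.998, 0.0, 0.0]
ft_force: [-0.7, 0.0, 5.5]
grip_width: 0.0276
grip_force: 25.0
time: 14.73
position: [0.4635, 0.1266, 0.1683]
tool_rot: [0.042, 0.999, 0.0, 0.002]
ft_force: [-0.6, -0.2, -0.4]
grip_width: 0.0279
grip_force: 25.0
tcp [0.4635 0.1266 0.1683] yaw_y 1.4863 q6 -1.453 tool delta [-0.0875 -0.2923  0.0085] turn 0.0005
```

```bash
python3 nudge.py '[[[-0.007, -0.02, 0, 0], [-0.008, -0.0272, 0, 0], [-0.008, -0.0272, 0, 0], [-0.008, -0.0272, 0, 0], [-0.008, -0.0272, 0, 0], [-0.008, -0.0272, 0, 0], [-0.008, -0.0272, 0, 0], [-0.008, -0.0272, 0, 0], [-0.008, -0.0272, 0, 0], [-0.008, -0.0272, 0, 0], [-0.008, -0.0272, 0, 0], [0, 0, 0.02, 0], [0, 0, 0.03, 0], [0, 0, 0.02, 0], [0, 0, 0.015, 0], [0, 0, 0, 0], [0, 0, 0, 0]]]' && python3 - <<'E'
from h import *
import pickle; c=robot.camera("wrist"); pickle.dump(c,open("w90.pkl","wb"))
go(.526,-.1721,.053,np.pi/2-.085)
o=robot.get_obs(); M=R.from_quat(o["tool_rot"]).as_matrix()
g=cv2.GaussianBlur(cv2.cvtColor(c["img"],cv2.COLOR_RGB2GRAY),(3,3),0)
def scan(p0,d,n):
    out=[]
    for i in range(n):
        u,v=proj(c,o["position"]+M@(np.array(p0)+np.array(d)*i)); out.append(int(g[int(round(v)),int(round(u))]))
    return out
zt=-(.048-.027)   # block top in tool z
print("block top rear x 20..36",scan((.02,0,zt),(.001,0,0),17))
zb=.027
print("block bottom/bar at bottom depth 20..44",scan((.02,0,zb),(.001,0,0),25))
print("cols at wall-top plane x=20 y -30..30",scan((.018,-.03,.081-.044),(0,.001,0),61))
E
```

```text
time: 16.15
position: [0.5228, -0.171, 0.0797]
tool_rot: [0.042, 0.999, 0.001, -0.003]
ft_force: [-0.2, -0.3, -0.7]
grip_width: 0.0276
grip_force: 25.0
tcp [ 0.5239 -0.1715  0.081 ] yaw_y 1.4861 q6 -2.005 tool delta [-0.0022 -0.0005  0.028 ] turn 0.0003
block top rear x 20..36 [96, 96, 97, 97, 96, 97, 97, 97, 96, 98, 95, 89, 82, 83, 82, 83, 84]
block bottom/bar at bottom depth 20..44 [83, 83, 84, 84, 84, 84, 84, 85, 86, 86, 100, 134, 140, 145, 149, 166, 187, 183, 206, 220, 223, 210, 183, 136, 137]
cols at wall-top plane x=20 y -30..30 [128, 128, 130, 129, 128, 129, 128, 123, 119, 126, 127, 128, 124, 115, 87, 85, 86, 87, 87, 84, 83, 82, 81, 83, 83, 84, 83, 83, 83, 83, 83, 85, 83, 82, 85, 83, 84, 83, 86, 85, 85, 83, 84, 85, 83, 85, 85, 91, 122, 129, 128, 123, 120, 122, 130, 131, 131, 130, 131, 131, 131]
```

```bash
python3 nudge.py '[[[-0.003, -0.0002, 0, 0], [-0.0025, 0, 0, 0], [0, 0, 0.006, 0], [0, 0, 0.006, 0], [0, 0, 0.006, 0], [0, 0, 0.004, 0], [0, 0, 0, 0], [0, 0, 0, 0]]]' && python3 nudge.py '[[[0, 0, 0.003, 0], [0, 0, 0.002, 0], [0, 0, 0, 0], [0, 0, 0, 0]]]'
```

```text
time: 16.87
position: [0.5296, -0.1723, 0.0595]
tool_rot: [0.042, 0.999, 0.0, -0.001]
ft_force: [0.3, 0.8, 0.5]
grip_width: 0.0278
grip_force: 25.0
time: 17.2
position: [0.53, -0.1725, 0.055]
tool_rot: [0.042, 0.999, 0.0, -0.0]
ft_force: [0.1, 0.4, -0.6]
grip_width: 0.0281
grip_force: 25.0
```

```bash
python3 nudge.py '[[[0, 0, 0.0015, 0], [0, 0, 0, 0], [0, 0, 0, 0]]]' && python3 nudge.py '[[[0, 0, 0, 0], [0, 0, 0, 0], [0, 0, 0, 0], [0, 0, 0, 0]]]' 0.045 && python3 nudge.py '[[[0, 0, -0.015, 0], [0, 0, -0.025, 0], [0, 0, -0.03, 0], [0, 0, -0.03, 0], [0, 0, -0.02, 0], [0, 0, 0, 0], [0, 0, 0, 0]]]' && python3 - <<'E'
from h import *
import pickle; c=robot.camera("wrist"); pickle.dump(c,open("wa0.pkl","wb"))
cv2.imwrite("pics/wa.png",c["img"][:,:,::-1])
go(.465,.2029,.18,np.pi/2-.33)
# rear top edge of both seated halves (z=.074), fixture axes
a=-.085;ex=np.array([np.cos(a),np.sin(a)]);ey=np.array([-ex[1],ex[0]])
g=cv2.GaussianBlur(cv2.cvtColor(c["img"],cv2.COLOR_RGB2GRAY),(3,3),0)
for n,p in (("L",(.5224,-.2319)),("M",(.5275,-.1721))):
    for z,lab in ((.074,"blocktop"),):
        print(n,"x -36..-20",[int(g[tuple(np.round(proj(c,[*(np.array(p)+ex*(-.036+.001*i)),z])[::-1]).astype(int))]) for i in range(17)])
        print(n,"y -20..20",[int(g[tuple(np.round(proj(c,[*(np.array(p)-ex*.02+ey*(-.02+.001*i)),z])[::-1]).astype(int))]) for i in range(41)])
E
```

```text
time: 17.45
position: [0.5301, -0.1725, 0.0536]
tool_rot: [0.042, 0.999, -0.0, 0.0]
ft_force: [-0.2, 0.1, 0.0]
grip_width: 0.0277
grip_force: 25.0
time: 17.78
position: [0.5301, -0.1726, 0.0536]
tool_rot: [0.042, 0.999, -0.0, 0.0]
ft_force: [0.0, -0.0, 0.5]
grip_width: 0.0425
grip_force: 0.0
time: 18.37
position: [0.5307, -0.1729, 0.1749]
tool_rot: [0.042, 0.999, -0.001, 0.001]
ft_force: [-0.8, 0.2, -0.7]
grip_width: 0.0449
grip_force: 0.0
tcp [ 0.5297 -0.1723  0.1735] yaw_y 1.486 q6 -2.001 tool delta [ 0.0962  0.3684 -0.0065] turn 0.2452
L x -36..-20 [161, 125, 102, 87, 84, 85, 84, 83, 89, 105, 132, 135, 136, 135, 133, 133, 134]
L y -20..20 [64, 62, 61, 61, 60, 62, 100, 124, 135, 140, 145, 150, 152, 148, 146, 140, 137, 135, 134, 133, 134, 135, 135, 137, 137, 135, 136, 137, 137, 136, 137, 137, 128, 111, 90, 73, 72, 73, 74, 74, 82]
M x -36..-20 [170, 138, 118, 100, 92, 93, 92, 92, 93, 100, 115, 136, 137, 138, 142, 135, 121]
M y -20..20 [158, 162, 174, 180, 168, 151, 130, 126, 132, 135, 135, 136, 136, 136, 137, 137, 137, 137, 136, 134, 121, 115, 109, 104, 103, 103, 104, 103, 104, 104, 103, 103, 102, 101, 105, 115, 133, 136, 135, 128, 125]
```

```bash
python3 nudge.py '[[[0.006, 0.022, 0, 0], [0.008, 0.031, 0, 0], [0.008, 0.031, 0, 0], [0.008, 0.031, 0, 0], [0.008, 0.031, 0, 0], [0.008, 0.031, 0, 0], [0.008, 0.031, 0, 0], [0.008, 0.031, 0, 0], [0.008, 0.031, 0, 0], [0.008, 0.031, 0, 0], [0.008, 0.031, 0, 0], [0.008, 0.031, 0, 0], [0.002, 0.005, 0, 0], [0, 0, 0, 0.1], [0, 0, 0, 0.1], [0, 0, 0, 0.045], [0, 0, 0, 0], [0, 0, 0, 0]]]' 0.055 >/dev/null
python3 - <<'E'
from h import *
go(.465,.2026,.026,np.pi/2-.335)
c=robot.camera("wrist"); blockcheck(c,.465,.2026,-.335)
E
```

```text
tcp [0.4648 0.2017 0.1724] yaw_y 1.2421 q6 -1.053 tool delta [-0.0003  0.0011  0.1464] turn 0.0063
mm [-24, -22, -20, -18, -16, -14, -12, -10, -8, -6, -4, -2, 0, 2, 4, 6, 8, 10, 12, 14, 16, 18, 20, 22, 24]
y-scan @x -0.024 [43, 38, 35, 34, 35, 67, 82, 82, 83, 81, 83, 81, 81, 82, 80, 81, 82, 81, 78, 50, 35, 38, 41, 41, 42]
y-scan @x -0.018 [35, 34, 35, 35, 35, 64, 81, 81, 81, 80, 81, 80, 81, 81, 81, 80, 81, 81, 77, 45, 35, 34, 36, 37, 40]
x-scan@-28 -0.006 [43, 41, 41, 42, 43, 42, 43, 45, 43, 50, 61, 63, 64, 79, 81, 80, 80, 80, 81, 80, 80, 81, 80, 72, 65]
x-scan@-28 0.006 [37, 39, 39, 43, 42, 41, 39, 39, 38, 50, 61, 63, 66, 80, 81, 81, 82, 80, 81, 81, 80, 80, 81, 81, 81]
```

```bash
python3 nudge.py '[[[0, 0.0008, 0.03, 0.006], [0, 0, 0.035, 0], [0, 0, 0.03, 0], [0, 0, 0.025, 0], [0, 0, 0.015, 0], [0, 0, 0.011, 0], [0, 0, 0, 0], [0, 0, 0, 0]]]' 0.055 && python3 nudge.py '[[[0, 0, 0, 0], [0, 0, 0, 0], [0, 0, 0, 0], [0, 0, 0, 0], [0, 0, 0, 0], [0, 0, 0, 0], [0, 0, 0, 0], [0, 0, 0, 0]]]' 0.015 25 && python3 nudge.py '[[[0, 0, -0.02, 0], [0, 0, -0.03, 0], [0, 0, -0.03, -0.1], [0, 0, -0.03, -0.1], [0, 0, -0.03, -0.05], [0, 0, 0, 0], [0, 0, 0, 0]]]' && python3 - <<'E'
from h import *
go(.5285,-.1123,.16,np.pi/2-.085)
E
```

```text
time: 20.63
position: [0.4657, 0.2028, 0.0273]
tool_rot: [0.167, 0.986, -0.0, -0.0]
ft_force: [0.3, -0.1, 0.9]
grip_width: 0.0549
grip_force: 0.0
time: 21.3
position: [0.466, 0.2031, 0.0281]
tool_rot: [0.167, 0.986, 0.0, 0.0]
ft_force: [-0.6, -0.2, 6.5]
grip_width: 0.0281
grip_force: 25.0
time: 21.88
position: [0.4667, 0.2033, 0.1689]
tool_rot: [0.043, 0.999, 0.0, 0.002]
ft_force: [0.0, 0.2, -0.2]
grip_width: 0.0279
grip_force: 25.0
tcp [0.4667 0.2033 0.1689] yaw_y 1.4845 q6 -1.294 tool delta [-0.0887 -0.3091  0.0089] turn -0.0013
```

```bash
python3 nudge.py '[[[-0.006, -0.02, 0, 0], [-0.007, -0.0263, 0, 0], [-0.0075, -0.0263, 0, 0], [-0.0075, -0.0263, 0, 0], [-0.0075, -0.0263, 0, 0], [-0.0075, -0.0263, 0, 0], [-0.0075, -0.0263, 0, 0], [-0.0075, -0.0263, 0, 0], [-0.0075, -0.0263, 0, 0], [-0.0075, -0.0263, 0, 0], [-0.0075, -0.0263, 0, 0], [-0.0075, -0.0263, 0, 0], [0, 0, 0.02, 0], [0, 0, 0.03, 0], [0, 0, 0.02, 0], [0, 0, 0.016, 0], [0, 0, 0, 0], [0, 0, 0, 0]]]' && python3 - <<'E'
from h import *
import pickle; c=robot.camera("wrist"); pickle.dump(c,open("wb0.pkl","wb"))
go(.5326,-.1123,.054,np.pi/2-.085)
o=robot.get_obs(); M=R.from_quat(o["tool_rot"]).as_matrix()
g=cv2.GaussianBlur(cv2.cvtColor(c["img"],cv2.COLOR_RGB2GRAY),(3,3),0)
def scan(p0,d,n):
    out=[]
    for i in range(n):
        u,v=proj(c,o["position"]+M@(np.array(p0)+np.array(d)*i)); out.append(int(g[int(round(v)),int(round(u))]))
    return out
print("block top rear x 20..36",scan((.02,0,-.0205),(.001,0,0),17))
print("bottom/bar 20..44",scan((.02,0,.0275),(.001,0,0),25))
print("bar plane beside block y=22, x 20..44",scan((.02,.026,.081-.047),(.001,0,0),25))
print("walls x=18 y -30..30",scan((.018,-.03,.081-.044),(0,.001,0),61))
E
```

```text
time: 23.38
position: [0.5253, -0.112, 0.0795]
tool_rot: [0.043, 0.999, 0.001, -0.003]
ft_force: [1.0, -0.2, 0.0]
grip_width: 0.0278
grip_force: 25.0
tcp [ 0.526  -0.1122  0.0805] yaw_y 1.4847 q6 -1.903 tool delta [-0.0066  0.0004  0.0265] turn -0.0011
block top rear x 20..36 [97, 98, 97, 98, 99, 98, 98, 96, 95, 87, 81, 80, 79, 81, 81, 80, 80]
bottom/bar 20..44 [80, 80, 80, 80, 79, 80, 80, 77, 83, 124, 135, 127, 124, 110, 105, 109, 111, 126, 129, 113, 80, 69, 70, 68, 68]
bar plane beside block y=22, x 20..44 [111, 105, 84, 80, 116, 123, 134, 141, 138, 127, 117, 106, 80, 61, 49, 47, 49, 50, 48, 50, 49, 46, 48, 49, 48]
walls x=18 y -30..30 [137, 137, 137, 137, 136, 136, 137, 136, 134, 117, 106, 107, 108, 100, 83, 81, 82, 82, 82, 82, 83, 83, 81, 81, 82, 82, 80, 80, 80, 80, 80, 79, 79, 79, 79, 81, 80, 79, 80, 80, 79, 80, 81, 79, 79, 78, 86, 96, 106, 107, 107, 106, 107, 122, 117, 88, 109, 115, 120, 118, 119]
```

```bash
python3 nudge.py '[[[-0.0035, 0.0006, 0, 0], [-0.0035, 0, 0, -0.001], [0, 0, 0.006, 0], [0, 0, 0.006, 0], [0, 0, 0.005, 0], [0, 0, 0.003, 0], [0, 0, 0, 0], [0, 0, 0, 0]]]' && python3 nudge.py '[[[0, 0, 0.003, 0], [0, 0, 0.0025, 0], [0, 0, 0, 0], [0, 0, 0, 0]]]'
```

```text
time: 24.1
position: [0.5336, -0.1125, 0.0611]
tool_rot: [0.042, 0.999, 0.0, -0.0]
ft_force: [-0.1, 0.4, -0.7]
grip_width: 0.0278
grip_force: 25.0
time: 24.43
position: [0.5339, -0.1126, 0.0559]
tool_rot: [0.042, 0.999, 0.0, -0.0]
ft_force: [-0.3, -0.1, -0.2]
grip_width: 0.0279
grip_force: 25.0
```

```bash
python3 nudge.py '[[[0, 0, 0.0015, 0], [0, 0, 0, 0], [0, 0, 0, 0]]]' && python3 nudge.py '[[[0, 0, 0, 0], [0, 0, 0, 0], [0, 0, 0, 0], [0, 0, 0, 0]]]' 0.045 && python3 nudge.py '[[[0, 0, -0.015, 0], [0, 0, -0.025, 0], [0, 0, -0.03, 0], [0, 0, -0.03, 0], [0, 0, -0.02, 0], [0, 0, 0, 0], [0, 0, 0, 0]]]' && python3 - <<'E'
from h import *
import pickle; c=snap("wrist","wc.png",(160,0,600,240),1.8); pickle.dump(c,open("wc0.pkl","wb"))
E
```

```text
time: 24.68
position: [0.534, -0.1126, 0.0545]
tool_rot: [0.042, 0.999, 0.0, -0.0]
ft_force: [0.9, 0.9, -0.1]
grip_width: 0.0276
grip_force: 25.0
time: 25.02
position: [0.5341, -0.1127, 0.0547]
tool_rot: [0.042, 0.999, -0.0, 0.0]
ft_force: [-0.4, -0.4, 0.7]
grip_width: 0.0428
grip_force: 0.0
time: 25.6
position: [0.5347, -0.1129, 0.1758]
tool_rot: [0.042, 0.999, -0.001, 0.001]
ft_force: [-1.2, -1.0, -0.2]
grip_width: 0.0449
grip_force: 0.0
```

View pics/wc.png

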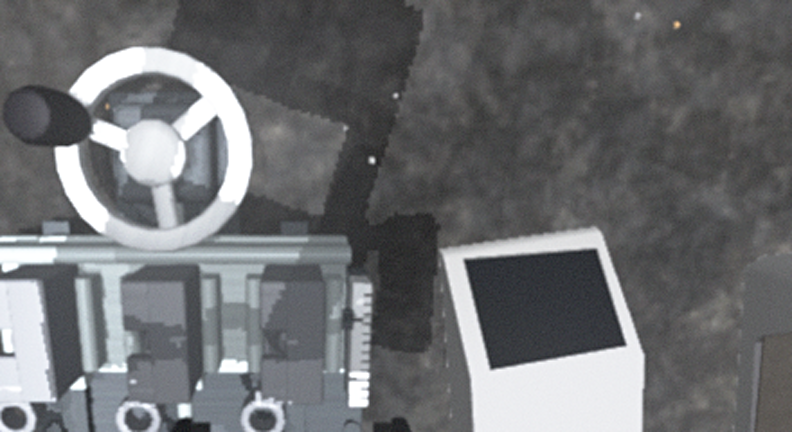

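All three halves stand in the nests with their knuckles forward, at (15,415), (140,415) and (265,415). The wheel rim is centred near (153,148), the grip top is near (28,114), and the pointer is at (348,319).

```bash
python3 - <<'E'
from h import *
a=load("w7");b=load("wc")
A=lambda x,y:(120+x/1.6,y/1.6); B=lambda x,y:(160+x/1.8,y/1.8)
print("hub",two(a,A(455,130),b,B(152,151)))
print("grip top",two(a,A(400,98),b,B(28,114)))
print("rim c",onz(a,*A(456,127),.06).round(4),onz(b,*B(153.5,148.5),.06).round(4))
print("grip top@111",onz(a,*A(400,96),.111).round(4),onz(b,*B(28,114),.111).round(4))
o=robot.get_obs()["position"];print(o)
print("pointer",onz(b,*B(348,319),.03).round(4),"scale ends",onz(b,*B(360,278),.03).round(4),onz(b,*B(358,405),.03).round(4))
im=cv2.resize(b["img"][140:232,330:385],None,fx=8,fy=8,interpolation=cv2.INTER_CUBIC)
cv2.imwrite("pics/scale.png",im[:,:,::-1])
E
```

```text
hub (array([ 0.44819711, -0.1647363 ,  0.05947358]), np.float64(0.0005543751909727472))
grip top (array([ 0.43384454, -0.1962731 ,  0.1066799 ]), np.float64(0.00036688382714454565))
rim c [ 0.4466 -0.1643  0.06  ] [ 0.4475 -0.1639  0.06  ]
grip top@111 [ 0.4335 -0.1968  0.111 ] [ 0.4341 -0.1946  0.111 ]
[ 0.53365214 -0.11249032  0.1745299 ]
pointer [ 0.536  -0.0846  0.03  ] scale ends [ 0.5158 -0.0775  0.03  ] [ 0.5827 -0.0821  0.03  ]
```

```bash
python3 - <<'E'
from h import *
go(.4338,-.1957,.075,np.pi/2-.085)
r=.034
f=np.radians(251.4-20*np.arange(19)); p=np.c_[-r*np.cos(f),r*np.sin(f)]
print([[float(a),float(b),0,0] for a,b in np.diff(p,axis=0).round(4)])
E
```

```text
tcp [ 0.5337 -0.1125  0.1745] yaw_y 1.486 q6 -1.899 tool delta [ 0.0924 -0.0914  0.0995] turn 0.0003
[[0.0104, 0.0057, 0, 0], [0.0078, 0.0089, 0, 0], [0.0043, 0.011, 0, 0], [0.0003, 0.0118, 0, 0], [-0.0038, 0.0112, 0, 0], [-0.0074, 0.0092, 0, 0], [-0.0101, 0.0062, 0, 0], [-0.0116, 0.0023, 0, 0], [-0.0117, -0.0018, 0, 0], [-0.0104, -0.0057, 0, 0], [-0.0078, -0.0089, 0, 0], [-0.0043, -0.011, 0, 0], [-0.0003, -0.0118, 0, 0], [0.0038, -0.0112, 0, 0], [0.0074, -0.0092, 0, 0], [0.0101, -0.0062, 0, 0], [0.0116, -0.0023, 0, 0], [0.0117, 0.0018, 0, 0]]
```

```bash
python3 nudge.py '[[[0.02, -0.02, 0, 0], [0.024, -0.024, 0, 0], [0.024, -0.024, 0, 0], [0.024, -0.0234, 0, 0], [0, 0, 0, 0], [0, 0, 0.02, 0], [0, 0, 0.03, 0], [0, 0, 0.025, 0], [0, 0, 0.0165, 0], [0, 0, 0.008, 0], [0, 0, 0, 0]]]' 0.045 && python3 nudge.py '[[[0, 0, 0, 0], [0, 0, 0, 0], [0, 0, 0, 0], [0, 0, 0, 0], [0, 0, 0, 0], [0, 0, 0, 0]]]' 0.01 20 && python3 -c "
from h import *
go(.4338,-.1957,.075,np.pi/2-.085)"
```

```text
time: 26.57
position: [0.4331, -0.1945, 0.0726]
tool_rot: [0.042, 0.999, 0.002, -0.003]
ft_force: [0.3, 0.2, 0.0]
grip_width: 0.045
grip_force: 0.0
time: 27.07
position: [0.4348, -0.1953, 0.0759]
tool_rot: [0.043, 0.999, 0.0, 0.0]
ft_force: [1.5, 3.5, 5.2]
grip_width: 0.0205
grip_force: 20.0
tcp [ 0.4348 -0.1953  0.0759] yaw_y 1.4852 q6 -2.144 tool delta [ 0.001  -0.0005  0.0009] turn -0.0006
```

Gripped at 20.5 mm. I'll do one full turn first.

```bash
python3 nudge.py '[[[0.0104, 0.0057, 0, 0], [0.0078, 0.0089, 0, 0], [0.0043, 0.011, 0, 0], [0.0003, 0.0118, 0, 0], [-0.0038, 0.0112, 0, 0], [-0.0074, 0.0092, 0, 0], [-0.0101, 0.0062, 0, 0], [-0.0116, 0.0023, 0, 0], [-0.0117, -0.0018, 0, 0]]]' && python3 nudge.py '[[[-0.0104, -0.0057, 0, 0], [-0.0078, -0.0089, 0, 0], [-0.0043, -0.011, 0, 0], [-0.0003, -0.0118, 0, 0], [0.0038, -0.0112, 0, 0], [0.0074, -0.0092, 0, 0], [0.0101, -0.0062, 0, 0], [0.0116, -0.0023, 0, 0], [0.0117, 0.0018, 0, 0], [0, 0, 0, 0]]]'
```

```text
time: 27.82
position: [0.4595, -0.132, 0.0758]
tool_rot: [0.042, 0.999, 0.001, -0.003]
ft_force: [-6.2, 0.9, 10.1]
grip_width: 0.0205
grip_force: 20.0
time: 28.65
position: [0.4342, -0.195, 0.0759]
tool_rot: [0.043, 0.999, 0.0, 0.001]
ft_force: [0.8, 5.3, 4.2]
grip_width: 0.0201
grip_force: 20.0
```

```bash
python3 nudge.py '[[[0.0104, 0.0057, 0, 0], [0.0078, 0.0089, 0, 0], [0.0043, 0.011, 0, 0], [0.0003, 0.0118, 0, 0], [-0.0038, 0.0112, 0, 0], [-0.0074, 0.0092, 0, 0], [-0.0101, 0.0062, 0, 0], [-0.0116, 0.0023, 0, 0], [-0.0117, -0.0018, 0, 0], [-0.0104, -0.0057, 0, 0], [-0.0078, -0.0089, 0, 0], [-0.0043, -0.011, 0, 0], [-0.0003, -0.0118, 0, 0], [0.0038, -0.0112, 0, 0], [0.0074, -0.0092, 0, 0], [0.0101, -0.0062, 0, 0], [0.0116, -0.0023, 0, 0], [0.0117, 0.0018, 0, 0]]]' && python3 nudge.py '[[[0.0104, 0.0057, 0, 0], [0.0078, 0.0089, 0, 0], [0.0043, 0.011, 0, 0], [0.0003, 0.0118, 0, 0], [-0.0038, 0.0112, 0, 0], [-0.0074, 0.0092, 0, 0], [-0.0101, 0.0062, 0, 0], [-0.0116, 0.0023, 0, 0], [0, 0, 0, 0], [0, 0, 0, 0]]]' && python3 - <<'E'
from h import *
import pickle; c=robot.camera("wrist"); pickle.dump(c,open("wd0.pkl","wb"))
O=np.array([.599,-.1771]);a=-.085;ex=np.array([np.cos(a),np.sin(a)]);ey=np.array([-ex[1],ex[0]])
for x,y,z in [(-.071,.0925,.03),(-.041,.0925,.03),(-.07,0,.048)]: print(proj(c,[*(O+ex*x+ey*y),z]).round(0))
E
```

```text
time: 30.15
position: [0.437, -0.1965, 0.0759]
tool_rot: [0.044, 0.999, -0.0, 0.003]
ft_force: [10.4, 8.9, 1.0]
grip_width: 0.0204
grip_force: 20.0
time: 30.98
position: [0.4517, -0.1308, 0.0759]
tool_rot: [0.042, 0.999, -0.0, 0.002]
ft_force: [1.6, 2.8, 5.6]
grip_width: 0.0203
grip_force: 20.0
[406. 324.]
[403. 358.]
[271. 343.]
```

```bash
python3 nudge.py '[[[0, 0, 0, 0], [0, 0, 0, 0], [0, 0, 0, 0]]]' 0.045 >/dev/null && python3 nudge.py '[[[0, 0, -0.03, 0], [0, 0, -0.03, 0], [0, 0, -0.01, 0], [-0.03, 0, 0, 0], [-0.03, 0, 0, 0], [-0.03, 0.0, 0, 0], [-0.03, 0, 0, 0], [-0.02, 0, 0, 0], [0, 0, 0, 0], [0, 0, 0, 0]]]' && python3 - <<'E'
from h import *
import pickle; c=robot.camera("wrist"); pickle.dump(c,open("we0.pkl","wb"))
O=np.array([.599,-.1771]);a=-.085;ex=np.array([np.cos(a),np.sin(a)]);ey=np.array([-ex[1],ex[0]])
P=[proj(c,[*(O+ex*x+ey*y),z]).round(0) for x,y,z in [(-.09,.095,.03),(-.024,.095,.03),(0,.046,.078),(0,-.014,.078),(0,-.074,.078),(-.07,0,.074)]]
print(P)
u,v=P[0]; u2,v2=P[1]
x0,y0=int(min(u,u2)-25),max(0,int(min(v,v2)-15)); print(x0,y0)
g=c["img"][y0:y0+110,x0:x0+60]
im=np.hstack([cv2.resize(g,(324,594),interpolation=cv2.INTER_CUBIC),cv2.resize(c["img"][max(0,y0-5):y0+155,x0-200:x0+60][:, :],(476,293)) if 0 else np.zeros((594,4,3),np.uint8)])
w=cv2.resize(c["img"][0:225,150:450],(468,351),interpolation=cv2.INTER_CUBIC); w=np.vstack([w,np.zeros((243,468,3),np.uint8)])
cv2.imwrite("pics/we.png",np.hstack([im,w])[:,:,::-1])
E
```

```text
time: 32.12
position: [0.5895, -0.1427, 0.1443]
tool_rot: [0.042, 0.999, 0.0, -0.001]
ft_force: [-0.6, -0.2, -0.6]
grip_width: 0.0454
grip_force: 0.0
[array([403.,  90.]), array([398., 175.]), array([340., 224.]), array([254., 224.]), array([169., 224.]), array([271., 121.])]
373 75
```

View pics/we.png

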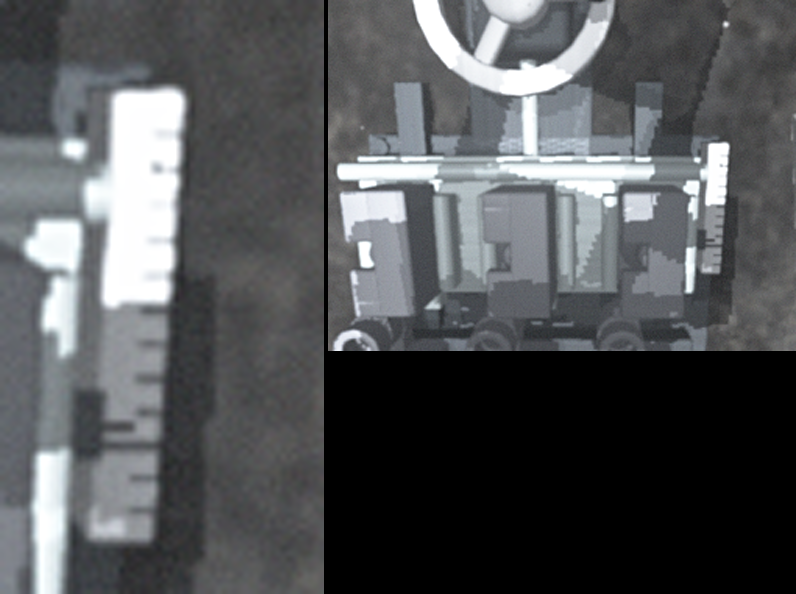

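The scale crop shows the pointer tip at row 426 and the long setting line at row 444. Ticks are 33 px per 5 mm, so the carriage is about 2.7 mm short, which is another 84° or so of wheel.

```bash
python3 - <<'E'
from h import *
go(.4517,-.1308,.075,np.pi/2-.085)
r=.034
f=np.radians(87.7-21*np.arange(5)); p=np.c_[-r*np.cos(f),r*np.sin(f)]
print([[float(a),float(b),0,0] for a,b in np.diff(p,axis=0).round(4)])
E
```

```text
tcp [ 0.5882 -0.1423  0.1442] yaw_y 1.4861 q6 -1.907 tool delta [ 0.1368 -0.0002  0.0696] turn 0.0003
[[-0.0121, -0.0027, 0, 0], [-0.0103, -0.0069, 0, 0], [-0.0071, -0.0101, 0, 0], [-0.003, -0.012, 0, 0]]
```

```bash
python3 nudge.py '[[[0.03, 0, 0, 0], [0.03, 0, 0, 0], [0.03, 0, 0, 0], [0.03, 0, 0, 0], [0.0168, 0, 0, 0], [0, 0, 0, 0], [0, 0, 0.025, 0], [0, 0, 0.025, 0], [0, 0, 0.0195, 0], [0, 0, 0, 0]]]' && python3 nudge.py '[[[0, 0, 0, 0], [0, 0, 0, 0], [0, 0, 0, 0], [0, 0, 0, 0], [0, 0, 0, 0], [0, 0, 0, 0]]]' 0.01 20 && python3 nudge.py '[[[-0.0121, -0.0027, 0, 0], [-0.0103, -0.0069, 0, 0], [-0.0071, -0.0101, 0, 0], [-0.003, -0.012, 0, 0], [0, 0, 0, 0], [0, 0, 0, 0]]]'
```

```text
time: 33.0
position: [0.4513, -0.1301, 0.073]
tool_rot: [0.043, 0.999, 0.001, -0.003]
ft_force: [-0.3, 0.1, 0.1]
grip_width: 0.0451
grip_force: 0.0
time: 33.5
position: [0.4541, -0.131, 0.0765]
tool_rot: [0.043, 0.999, -0.0, 0.001]
ft_force: [1.0, 2.4, 5.5]
grip_width: 0.0205
grip_force: 20.0
time: 34.0
position: [0.4863, -0.1667, 0.0766]
tool_rot: [0.043, 0.999, -0.002, 0.004]
ft_force: [5.1, 0.2, 2.6]
grip_width: 0.0202
grip_force: 20.0
```

```bash
python3 nudge.py '[[[0, 0, 0, 0], [0, 0, 0, 0], [0, 0, 0, 0]]]' 0.045 && python3 nudge.py '[[[0, 0, -0.03, 0], [0, 0, -0.03, 0], [0, 0, -0.01, 0], [-0.03, 0.008, 0, 0], [-0.03, 0.008, 0, 0], [-0.02, 0.008, 0, 0], [-0.02, 0.009, 0, 0], [0, 0, 0, 0], [0, 0, 0, 0]]]' >/dev/null && python3 - <<'E'
from h import *
import pickle; c=robot.camera("wrist"); pickle.dump(c,open("wf0.pkl","wb"))
print(robot.get_obs()["position"])
O=np.array([.599,-.1771]);a=-.085;ex=np.array([np.cos(a),np.sin(a)]);ey=np.array([-ex[1],ex[0]])
def prof(c,y,x0=-.06,n=60,s=.0005):
    g=cv2.cvtColor(c["img"],cv2.COLOR_RGB2GRAY).astype(np.float32)
    return [int(cv2.getRectSubPix(g,(1,1),tuple(map(float,proj(c,[*(O+ex*(x0+s*i)+ey*y),.03]))))[0,0]) for i in range(n)]
for nm in ("we","wf"):
    c=load(nm); print(nm)
    for y in (.087,.090,.092,.094,.096,.098,.1): print(y,prof(c,y))
E
```

```text
time: 34.25
position: [0.4818, -0.1647, 0.0753]
tool_rot: [0.042, 0.999, 0.0, -0.001]
ft_force: [0.4, -0.3, 0.7]
grip_width: 0.0329
grip_force: 0.0
[ 0.58409981 -0.14039501  0.14456131]
we
0.087 [116, 113, 110, 108, 107, 106, 107, 108, 107, 108, 109, 110, 109, 108, 106, 106, 109, 110, 110, 114, 114, 112, 108, 108, 111, 106, 98, 82, 72, 65, 63, 62, 61, 66, 69, 69, 67, 65, 66, 67, 67, 66, 65, 66, 64, 61, 66, 77, 91, 99, 104, 105, 106, 109, 107, 107, 107, 106, 105, 107]
0.09 [253, 244, 228, 186, 155, 146, 147, 149, 149, 148, 148, 148, 148, 147, 147, 148, 148, 147, 147, 146, 146, 147, 148, 149, 149, 147, 146, 147, 144, 142, 143, 142, 141, 142, 140, 134, 109, 87, 83, 96, 120, 114, 103, 84, 92, 108, 127, 139, 144, 146, 147, 145, 146, 148, 146, 145, 147, 146, 145, 143]
0.092 [242, 212, 164, 152, 147, 148, 149, 150, 149, 149, 150, 150, 150, 150, 151, 150, 146, 145, 146, 149, 149, 149, 148, 149, 151, 149, 149, 150, 149, 147, 146, 147, 148, 149, 148, 144, 114, 86, 83, 100, 128, 125, 113, 91, 96, 110, 130, 142, 147, 146, 146, 147, 149, 150, 148, 147, 147, 146, 146, 146]
0.094 [245, 210, 153, 12
[... 2376 characters left out ...]
155, 155, 153, 148, 133, 124, 122, 135, 147, 154, 155, 155, 153, 145, 129, 119, 116, 131, 142, 150, 152, 153, 150, 130, 106, 92, 101, 131, 144, 153, 153, 154, 155, 148, 137, 117, 119, 132, 145, 153, 154, 154]
0.098 [85, 83, 79, 71, 69, 74, 76, 77, 75, 79, 84, 87, 82, 73, 75, 79, 83, 84, 84, 79, 77, 74, 71, 69, 68, 73, 76, 76, 75, 75, 77, 78, 78, 72, 68, 74, 78, 80, 82, 83, 83, 77, 70, 62, 62, 71, 74, 76, 74, 74, 75, 69, 64, 64, 66, 71, 79, 83, 82, 79]
0.1 [57, 60, 62, 59, 58, 59, 56, 55, 55, 56, 57, 57, 57, 58, 58, 58, 59, 56, 55, 53, 54, 54, 52, 52, 53, 55, 55, 52, 52, 53, 52, 52, 54, 55, 56, 54, 53, 51, 50, 51, 54, 51, 47, 49, 50, 50, 51, 51, 48, 46, 46, 49, 50, 50, 53, 57, 56, 56, 57, 56]
```

The pointer's dip now coincides with the long line, to within about 0.2 mm. Next is the hood on the stand.

```bash
python3 nudge.py '[[[0.025, 0, -0.03, 0], [0.03, 0, -0.035, 0], [0.0305, 0, -0.035, 0], [0, 0.03, 0, 0], [0, 0.035, 0, 0], [0, 0.035, 0, 0], [0, 0.035, 0, 0], [0, 0.035, 0, 0], [0, 0.035, 0, 0], [0, 0.035, 0, 0], [0, 0.035, 0, 0], [0, 0.035, 0, 0], [0, 0.035, 0, 0], [0, 0.035, 0, 0], [0, 0.035, 0, 0], [0, 0.035, 0, 0], [0, 0.034, 0, 0], [0, 0, 0, 0], [0, 0, 0, 0]]]' 0.04 && python3 - <<'E'
from h import *
import pickle; c=robot.camera("wrist"); pickle.dump(c,open("wg0.pkl","wb"))
cv2.imwrite("pics/wg.png",cv2.resize(c["img"][0:230,180:480],None,fx=2.6,fy=2.6,interpolation=cv2.INTER_CUBIC)[:,:,::-1])
go(.488,.3467,.2)
g=cv2.cvtColor(c["img"],cv2.COLOR_RGB2GRAY)[:230]
m=(g<45).astype(np.uint8); n,l,s,ce=cv2.connectedComponentsWithStats(m)
for i in range(1,n):
    if 300<s[i,4]<9000:
        pts=np.argwhere(l==i)[:,::-1].astype(np.float32); print(s[i],ce[i].round(1),cv2.minAreaRect(pts))
E
```

```text
time: 36.63
position: [0.5459, 0.3482, 0.2376]
tool_rot: [0.041, 0.999, -0.001, -0.001]
ft_force: [-0.2, -0.4, 0.3]
grip_width: 0.0402
grip_force: 0.0
tcp [0.5461 0.3469 0.2377] yaw_y 1.4866 q6 -1.092 tool delta [ 0.0577 -0.005   0.0378] turn 0
[   0  159   41   47 1444] [ 17.9 180.9] ((20.0, 182.0), (46.0, 40.0), 90.0)
[ 575  200   65   30 1447] [603.5 216.3] ((607.0, 214.5), (29.0, 64.0), 90.0)
```

View pics/wg.png

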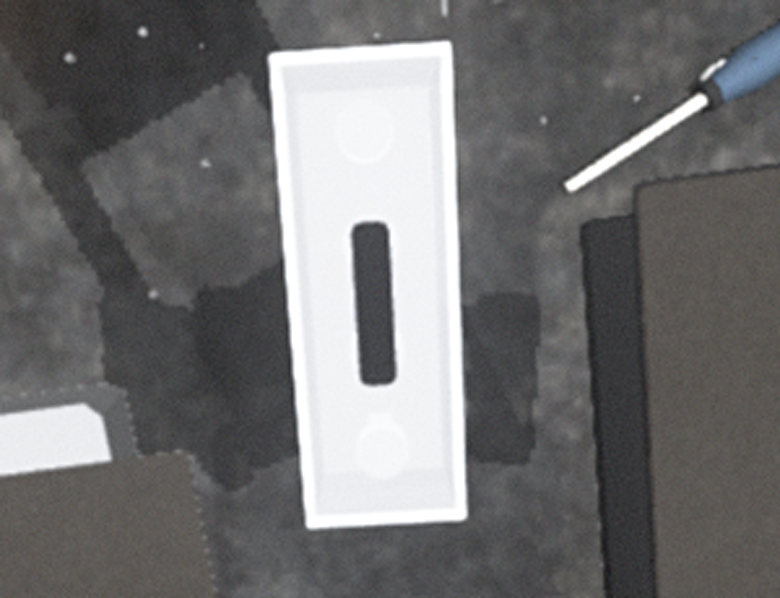

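The picture shows the hood's black bar from (370,224) to (378,384), the hood top's corners at (270,54), (452,42), (466,520) and (307,527), and a pin head at each end beneath. That was my fourteenth picture, so everything from here is numeric.

```bash
python3 - <<'E'
from h import *
c=load("wg"); g=cv2.cvtColor(c["img"],cv2.COLOR_RGB2GRAY)
x0,x1,y0,y1=int(180+330/2.6),int(180+420/2.6),int(205/2.6),int(405/2.6)
pts=np.argwhere(g[y0:y1,x0:x1]<120)[:,::-1]+[x0,y0]
r=cv2.minAreaRect(pts.astype(np.float32)); print(r)
B=cv2.boxPoints(r); W=np.array([onz(c,*p,.116)[:2] for p in B]); print("bar centre",W.mean(0).round(4),[np.linalg.norm(W[i]-W[(i+1)%4]).round(4) for i in range(4)])
ax=[W[(i+1)%4]-W[i] for i in range(4)]; a=max(ax,key=np.linalg.norm); print("bar yaw",((np.arctan2(a[1],a[0])+np.pi/2)%np.pi-np.pi/2).round(4))
H=np.array([crop(c,*p,.094,180,0,2.6)[:2] for p in [(270,54),(452,42),(466,520),(307,527)]])
print("hood top",H.mean(0).round(4),[np.linalg.norm(H[i]-H[(i+1)%4]).round(4) for i in range(4)],[np.arctan2(*(H[j]-H[i])[::-1]).round(4) for i,j in ((0,3),(1,2))])
t=H.mean(0)
go(*W.mean(0),.11)
E
```

```text
((323.31494140625, 116.48342895507812), (61.44127655029297, 13.612737655639648), 86.98721313476562)
bar centre [0.4895 0.3538] [np.float64(0.0106), np.float64(0.0479), np.float64(0.011), np.float64(0.0479)]
bar yaw -0.0332
hood top [0.4897 0.3542] [np.float64(0.056), np.float64(0.1537), np.float64(0.0559), np.float64(0.1529)] [np.float64(-0.0263), np.float64(-0.0268)]
tcp [0.5461 0.3469 0.2377] yaw_y 1.4866 q6 -1.092 tool delta [0.0566 0.0024 0.1278] turn 0
```

```bash
python3 - <<'E'
from h import *
c=load("wg")
for p in [(130,385),(190,455),(210,470),(110,405)]: print(p,crop(c,*p,0.0,180,0,2.6).round(3),crop(c,*p,.05,180,0,2.6).round(3))
c=load("w1")
for p in [(445,152),(445,182),(490,180)]: print(p,onz(c,*p,0).round(3),onz(c,*p,.05).round(3))
go(.4896,.354,.097,np.pi/2-.028)
E
python3 nudge.py '[[[0.028, 0.001, 0.015, -0.056], [0.0286, 0.0014, 0.025, 0], [0, 0, 0.03, 0], [0, 0, 0.025, 0], [0, 0, 0, 0], [0, 0, 0, 0]]]'; python3 -c "
from h import *
go(.4896,.354,.097,np.pi/2-.028)"
```

```text
(130, 385) [0.523 0.244 0.   ] [0.516 0.258 0.05 ]
(190, 455) [0.557 0.266 0.   ] [0.546 0.277 0.05 ]
(210, 470) [0.564 0.274 0.   ] [0.552 0.284 0.05 ]
(110, 405) [0.531 0.233 0.   ] [0.523 0.249 0.05 ]
(445, 152) [0.529 0.261 0.   ] [0.52  0.243 0.05 ]
(445, 182) [0.563 0.264 0.   ] [0.55  0.246 0.05 ]
(490, 180) [0.561 0.316 0.   ] [0.548 0.291 0.05 ]
tcp [0.5461 0.3469 0.2377] yaw_y 1.4866 q6 -1.092 tool delta [0.0565 0.0026 0.1408] turn -0.0562
time: 37.18
position: [0.4901, 0.3514, 0.1428]
tool_rot: [0.015, 1.0, -0.001, -0.002]
ft_force: [0.0, 0.3, -0.0]
grip_width: 0.0399
grip_force: 0.0
tcp [0.4901 0.3514 0.1428] yaw_y 1.54 q6 -1.103 tool delta [0.0004 0.0027 0.0458] turn -0.0028
```

```bash
python3 nudge.py '[[[0, 0.0027, 0.015, -0.003], [0, 0, 0.02, 0], [0, 0, 0.0108, 0], [0, 0, 0, 0], [0, 0, 0, 0]]]' >/dev/null; python3 nudge.py '[[[0, 0, 0, 0], [0, 0, 0, 0], [0, 0, 0, 0], [0, 0, 0, 0], [0, 0, 0, 0], [0, 0, 0, 0]]]' 0.005 30; python3 - <<'E'
from h import *
t=load("top"); g=cv2.cvtColor(t["img"],cv2.COLOR_RGB2GRAY)
for u in (225,235,245): print(u,g[225:275,u].tolist())
print([onz(t,235,v,0).round(3).tolist() for v in (240,250,258)])
h=cv2.cvtColor(t["img"],cv2.COLOR_RGB2HSV); m=cv2.inRange(h[235:262,230:320],(10,90,90),(30,255,255)); p=np.argwhere(m)[:,::-1]+[230,235]; print(p.min(0),p.max(0),onz(t,*p.min(0),.02),onz(t,*p.max(0),.02))
E
```

```text
time: 38.1
position: [0.4911, 0.3564, 0.098]
tool_rot: [0.013, 1.0, 0.0, 0.0]
ft_force: [1.0, 0.3, -1.8]
grip_width: 0.0115
grip_force: 30.0
225 [79, 76, 83, 87, 90, 87, 82, 82, 81, 81, 84, 86, 89, 87, 84, 81, 82, 80, 84, 88, 86, 90, 95, 90, 84, 83, 86, 86, 85, 77, 70, 94, 108, 85, 71, 71, 71, 72, 70, 71, 70, 70, 70, 71, 72, 71, 70, 70, 70, 70]
235 [73, 76, 79, 83, 81, 84, 87, 88, 82, 83, 82, 85, 90, 91, 88, 89, 83, 80, 82, 86, 85, 83, 86, 89, 88, 84, 80, 75, 74, 63, 48, 82, 105, 102, 72, 71, 70, 71, 70, 96, 100, 79, 96, 108, 105, 86, 70, 70, 70, 71]
245 [75, 75, 78, 78, 77, 81, 82, 78, 70, 66, 65, 72, 74, 75, 79, 81, 83, 83, 81, 82, 83, 81, 79, 80, 77, 75, 77, 82, 82, 68, 53, 75, 106, 122, 70, 71, 70, 70, 70, 75, 76, 71, 76, 88, 99, 91, 70, 71, 70, 71]
[[0.402, 0.269, 0.0], [0.365, 0.266, 0.0], [0.336, 0.264, -0.0]]
[258 249] [301 252] [0.36214942 0.18497275 0.02      ] [0.3538122  0.03939906 0.02      ]
```

```bash
python3 nudge.py '[[[0, 0, -0.01, 0], [0, 0, -0.02, 0], [0, 0, -0.025, 0], [0, 0, -0.025, 0], [0, 0, -0.015, 0], [0, 0, 0, 0], [0.015, -0.025, 0, 0], [0.02, -0.035, 0, 0], [0.0167, -0.0299, 0, 0], [0, 0, 0, 0], [0, 0, 0, 0], [0, 0, 0.025, 0], [0, 0, 0.03, 0], [0, 0, 0.03, 0], [0, 0, 0.015, 0], [0, 0, 0.01, 0], [0, 0, 0, 0], [0, 0, 0, 0]]]'; python3 -c "
from h import *
go(.437,.268,.07)"
```

```text
time: 39.6
position: [0.4377, 0.2684, 0.0825]
tool_rot: [0.013, 1.0, 0.0, 0.0]
ft_force: [0.8, -0.3, -0.9]
grip_width: 0.0117
grip_force: 30.0
tcp [0.4377 0.2684 0.0825] yaw_y 1.5454 q6 -1.213 tool delta [ 0.0007 -0.0004  0.0125] turn 0
```

```bash
python3 nudge.py '[[[0, 0, 0.006, 0], [0, 0, 0.004, 0], [0, 0, 0.0015, 0], [0, 0, 0, 0], [0, 0, 0, 0]]]' && python3 nudge.py '[[[0, 0, 0, 0], [0, 0, 0, 0], [0, 0, 0, 0], [0, 0, 0, 0]]]' 0.04 && python3 nudge.py '[[[0, 0, -0.02, 0], [0, 0, -0.03, 0], [0, 0, -0.03, 0], [-0.03, 0.025, -0.03, 0], [-0.03, 0.03, -0.01, 0], [-0.03, 0.03, 0, 0], [0, 0, 0, 0], [0, 0, 0, 0]]]' && python3 - <<'E'
from h import *
import pickle; c=robot.camera("wrist"); pickle.dump(c,open("wh0.pkl","wb"))
o=robot.get_obs(); print(o["position"])
S=np.array([.4896,.354]); a=-.028; ex=np.array([np.cos(a),np.sin(a)])
g=cv2.cvtColor(c["img"],cv2.COLOR_RGB2GRAY)
for d in (-.054,-.018,.018,.054):
    u,v=proj(c,[*(S+ex*d),.086]); r=11; q=cv2.resize(g[int(v)-16:int(v)+17,int(u)-16:int(u)+17],None,fx=8,fy=8,interpolation=cv2.INTER_CUBIC)
    h=cv2.HoughCircles(q,cv2.HOUGH_GRADIENT,1.5,200,param1=80,param2=15,minRadius=60,maxRadius=110)
    if h is None: print(d,u,v,"none"); continue
    b=h[0,0]; w=onz(c,int(u)-16+(b[0]+.5)/8-.5,int(v)-16+(b[1]+.5)/8-.5,.086)
    print(d,(u.round(),v.round()),b/8,w.round(4),"expected",(S+ex*d).round(4))
E
```

```text
time: 40.02
position: [0.4373, 0.2679, 0.0716]
tool_rot: [0.013, 1.0, 0.0, 0.0]
ft_force: [-0.3, 1.0, -1.7]
grip_width: 0.0115
grip_force: 30.0
time: 40.35
position: [0.4373, 0.2679, 0.0716]
tool_rot: [0.013, 1.0, 0.0, 0.0]
ft_force: [0.8, -0.1, -0.3]
grip_width: 0.0309
grip_force: 0.0
time: 41.02
position: [0.524, 0.3461, 0.1862]
tool_rot: [0.012, 1.0, 0.0, 0.001]
ft_force: [-1.0, -0.4, -0.1]
grip_width: 0.0397
grip_force: 0.0
[0.52199732 0.34487423 0.18552748]
-0.054 332.10520957288054 73.34129105096066 none
-0.018 331.57454274025275 124.59790012554953 none
0.018 331.06661402151246 172.2464508376871 none
0.054 330.5829608872513 216.45770811524028 none
```

```bash
python3 - <<'E'
from h import *
c=load("wh"); im=c["img"]
g=cv2.cvtColor(im,cv2.COLOR_RGB2GRAY)
np.set_printoptions(linewidth=220)
print(g[40:235:4,285:381:4])
E
```

```text
[[97 61 67 ... 96 90 95]
 [94 81 53 ... 91 81 89]
 [90 83 50 ... 81 86 91]
 ...
 [75 70 68 ... 78 85 89]
 [77 70 76 ... 71 79 89]
 [74 67 81 ... 82 49 40]]
```

```bash
python3 - <<'E'
from h import *
c=load("wh"); g=cv2.cvtColor(c["img"],cv2.COLOR_RGB2GRAY)
for v in range(36,240,4): print(v,' '.join('%3d'%x for x in g[v,276:388:4]))
E
```

```text
36 100 107  84  60  72  62  64  63 101  94 105 106 112 114 116 120 108 100  97  94  91  85  95  97  97  88  82  83
40  88  91  90  62  69  63  54  61  93  88  99 106 109 127 124 114 114 109 103  97  95  98 107  95  91  98  79  76
44  85  91  91  92  56  53  53  48  46  66  67  69  65  76  81  78  81  75  79  77  78  79  75  76  82  87  90  83
48 100 110  90  80  59  55  54  48  44  43  80  71  77  72  93  93  92  91  91  88  93  92  88  70  84  89  82  83
52 110 110  96  81  57  51  54  54  50  44  77  82  79  83  84 102  97  97  98 100  91  88  92  62  79  81  77  90
56 103 103  91  92  73  44  49  57  55  54  58 105  73  78  79  92 163 138 127 125 114  46  50  73  74  81  75  87
60  97 100  94  90  65  64  52  53  51  55  60 107  80  98 190 102 162 146 105 134 120  89  81  66  83  86  86  86
64  96  98  88  91  69  72  53  50  55  48  54  44  84 126 131 128 151 139 126 128 111  94  79  69  90  85  86  87
68  91  98  91  90  70  71  80  55  51  53  50 103  72  82 121 118 115  90 113 113  92  89  84  78  88  83  86  88
72  93  95 104  99  79  70  79  50  52  46  46  95  70  73 113 11
[... 4099 characters left out ...]
  91
216  78  78  78  80  73  56  70  71  65  69  75  82  72  74  67  73  68  70  70  70  69  68  66  69  74  81  88  85
220  74  74  82  70  75  55  58  57  62  56  56  55  69  69  68  67  66  62  59  56  56  57  72  73  78  84  82  75
224  69  77  72  69  70  85  81  75  85  71  70  65  90 123 122 113  60  65  64  63  68  69  66  74  85  90  80  71
228  74  81  77  70  75  93  90  85  68  61  60  66  59  58  57  69  67  60  62  65  67  68  72  64  72  84  81  83
232  88  94  77  68  74  90  87  91  74  74  60  64  70  65  67  71  54  69  66  68  79  71  76  77  68  41  66  75
236  31  26  93  81  83  88  86  79  83  73  69  69  69  67  70  65  63  66  72  70  67  74  27  16  28  31  28  75
```

```bash
python3 nudge.py '[[[0.028, 0.003, 0.02, 0], [0.03, 0.005, 0.03, 0], [0.0285, 0.005, 0.03, 0], [0, 0, 0, 0], [0, 0, 0, 0]]]' 0.036 >/dev/null; python3 -c "
from h import *
go(.4356,.3555,.068,np.pi/2-.028)"
```

```text
tcp [0.4321 0.358  0.1049] yaw_y 1.5466 q6 -1.054 tool delta [-0.0038 -0.0022  0.0368] turn 0.0038
```

```bash
python3 nudge.py '[[[-0.0036, -0.0022, 0, 0.004], [0, 0, 0.01, 0], [0, 0, 0.015, 0], [0, 0, 0.01, 0], [0, 0, 0.0015, 0], [0, 0, 0, 0], [0, 0, 0, 0]]]' && python3 nudge.py '[[[0, 0, 0, 0], [0, 0, 0, 0], [0, 0, 0, 0], [0, 0, 0, 0], [0, 0, 0, 0], [0, 0, 0, 0]]]' 0.01 50 && python3 nudge.py '[[[0, 0, -0.01, 0], [0, 0, -0.02, 0], [0, 0, -0.03, 0], [0, 0, -0.03, 0], [0, 0, -0.03, 0], [0, 0, 0, 0], [0, 0, 0, 0]]]' && python3 -c "
from h import *
go(.64,-.19,.2,np.pi/2-.085)"
```

```text
time: 42.07
position: [0.4414, 0.3577, 0.0707]
tool_rot: [0.015, 1.0, 0.0, 0.0]
ft_force: [0.8, -0.1, 0.1]
grip_width: 0.0362
grip_force: 0.0
time: 42.57
position: [0.441, 0.3579, 0.0708]
tool_rot: [0.015, 1.0, 0.0, 0.0]
ft_force: [-0.2, -0.6, 1.6]
grip_width: 0.0168
grip_force: 49.9
time: 43.15
position: [0.4418, 0.3583, 0.193]
tool_rot: [0.015, 1.0, 0.001, 0.002]
ft_force: [-0.4, 0.2, -0.5]
grip_width: 0.0165
grip_force: 49.9
tcp [0.4418 0.3583 0.193 ] yaw_y 1.5412 q6 -1.056 tool delta [-0.2143 -0.5422 -0.0073] turn 0.0554
```

```bash
python3 nudge.py '[[[0, -0.025, -0.007, 0], [0, -0.035, 0, 0], [0, -0.038, 0, 0], [0, -0.038, 0, 0], [0, -0.038, 0, 0], [0, -0.038, 0, 0], [0, -0.038, 0, 0], [0, -0.038, 0, 0], [0, -0.038, 0, 0], [0, -0.038, 0, 0], [0, -0.038, 0, 0], [0, -0.038, 0, 0], [0, -0.037, 0, 0], [0, -0.03, 0, 0], [-0.01, -0.025, 0, 0], [-0.03, -0.016, 0, 0]]]' >/dev/null; python3 nudge.py '[[[-0.035, 0, 0, 0.055], [-0.035, 0, 0, 0], [-0.035, 0, 0, 0], [-0.035, 0, 0, 0], [-0.0343, 0.005, 0, 0], [0, 0, 0, 0], [0, 0, 0, 0], [0, 0, 0, 0]]]'; python3 - <<'E'
from h import *
import pickle; c=robot.camera("wrist"); pickle.dump(c,open("wi0.pkl","wb"))
go(.5978+.0054,-.1919-.0005,.15,np.pi/2-.085)
g=cv2.cvtColor(c["img"],cv2.COLOR_RGB2GRAY)
for n,b in (("b1",(.5927,-.2517)),("b2",(.5978,-.1919)),("b3",(.6029,-.1322))):
    u,v=proj(c,[*b,.078]); print(n,u.round(1),v.round(1))
    q=cv2.resize(g[int(v)-20:int(v)+21,int(u)-20:int(u)+21],None,fx=6,fy=6,interpolation=cv2.INTER_CUBIC); q=cv2.createCLAHE(3,(2,2)).apply(q)
    for r0,r1 in ((11,17),(6,10)):
        h=cv2.HoughCircles(q,cv2.HOUGH_GRADIENT,1.5,300,param1=60,param2=10,minRadius=r0*6,maxRadius=r1*6)
        if h is not None:
            x=h[0,0]; print("  r",(x[2]/6).round(1),onz(c,int(u)-20+(x[0]+.5)/6-.5,int(v)-20+(x[1]+.5)/6-.5,.078).round(4))
    print('\n'.join(' '.join('%3d'%k for k in g[int(v)+j,int(u)-22:int(u)+23:2]) for j in range(-18,19,3)))
E
```

```text
time: 45.15
position: [0.6368, -0.1982, 0.1955]
tool_rot: [0.042, 0.999, 0.001, -0.002]
ft_force: [0.1, -0.0, -0.7]
grip_width: 0.016
grip_force: 49.9
tcp [ 0.6366 -0.1984  0.196 ] yaw_y 1.4859 q6 -1.955 tool delta [0.0336 0.0031 0.0461] turn 0.0001
b1 250.0 140.1
  r 14.4 [ 0.5932 -0.2512  0.078 ]
  r 9.3 [ 0.5929 -0.252   0.078 ]
 70  65  65  66  70  69  76  70  68  66 129 129 136 140 140 145 146 146 148 147 146 145 144
 67  70  65  62  68  71  72  68  66  65  57 118 116 123 120 122 122 123 121 118 123 123 123
 69  68  67  72  69  72  69  63  69  82 101 111  92  87  86 107 119 142 116  81  81  75  72
 64  70  71  73  78  68  74 110 139 149 148 142 146 154 142 106  81  89 100  82  85  81  74
 64  69  75  71  68  83 127 142 125 105  91  93 127 115 136 146 122  86  78  82  87  83  80
 64  63  66  68  66 108 136 118  81  82  77 103 140 118 110 123 145 109  80  77  78  78  67
 63  65  63  64  72 126 138 103  73  84  76  86 138 140 131 123 132 128  84  80  78  78  72
 65  63  64  61  66 118 142 106  74  79  84  75  90 115 171 152 130 133  84  78  76  72  71
 69  59  59  57  58  94 133 13
[... 2289 characters left out ...]
 116 133  77  92  82  83 101 100  99 114 114 114 117 117
 75  80  87  81  78  98 102 104 126 139 123  79  83  91  78  85 102 100 115 116 117 116 118
 67  77  89  94  79 100 105 128 138 110  84  80  81  85  73  85 104 101 114 111 116 108 110
 68  62  77 132  88 113 120 130  86  82  82  78  78  86  77 101  99  85  60  62  67  58  61
 89  82  79  90 118  99 149 134 125  94  79  79  80  85 102 103  93  78  78  99 105 105 108
 78  83  78  83  80 105  88 115 134 139 144 146 147 113 104 103  84  81  83  84  81  89 102
 83  82  82  83  86  75  70  74  85 113 119 118 126 129 131 123  90  80  81  84  79  84  80
 84  79  83  82  82  80  80  78  85 136 134 139 135 131 132 131 114 121 124 119  98 132 154
```

```bash
python3 nudge.py '[[[0.014, -0.02, 0, 0], [0.014, -0.022, 0, 0], [0.005, -0.0083, 0.02, 0], [0, 0, 0.02, 0], [0, 0, 0, 0], [0, 0, 0, 0]]]' >/dev/null; python3 -c "
from h import *
go(.5985,-.2520,.0828,np.pi/2-.085)"
```

```text
tcp [ 0.5994 -0.2459  0.1566] yaw_y 1.4849 q6 -2.046 tool delta [ 0.0001 -0.0063  0.0738] turn -0.0009
```

```bash
python3 nudge.py '[[[0, -0.0061, 0, -0.001], [0, 0, 0, 0], [0, 0, 0, 0]]]' >/dev/null; python3 -c "
from h import *
go(.5985,-.2520,.0828,np.pi/2-.085)"
```

```text
tcp [ 0.6018 -0.2531  0.1589] yaw_y 1.487 q6 -2.056 tool delta [0.0035 0.0009 0.0761] turn 0.0012
```

```bash
python3 nudge.py '[[[0.0015, 0.0005, 0, 0.001], [0, 0, 0, 0], [0, 0, 0, 0], [0, 0, 0, 0], [0, 0, 0, 0]]]' >/dev/null; python3 -c "
from h import *
go(.5985,-.2520,.0828,np.pi/2-.085)"
```

```text
tcp [ 0.5996 -0.2517  0.1575] yaw_y 1.4863 q6 -2.055 tool delta [ 0.001  -0.0004  0.0747] turn 0.0005
```

Now down to where the tip enters (TCP about .125), watching the force.

```bash
python3 nudge.py '[[[0.001, -0.0003, 0.005, 0], [0, 0, 0.007, 0], [0, 0, 0.007, 0], [0, 0, 0.007, 0], [0, 0, 0.006, 0], [0, 0, 0, 0], [0, 0, 0, 0]]]' ; python3 nudge.py '[[[0, 0, 0.005, 0], [0, 0, 0.005, 0], [0, 0, 0.005, 0], [0, 0, 0, 0]]]'
```

```text
time: 46.95
position: [0.5982, -0.2519, 0.1246]
tool_rot: [0.042, 0.999, 0.0, -0.001]
ft_force: [-0.3, 0.3, -0.7]
grip_width: 0.0166
grip_force: 49.9
time: 47.28
position: [0.5982, -0.2519, 0.1094]
tool_rot: [0.042, 0.999, 0.0, -0.0]
ft_force: [0.9, -1.1, -1.1]
grip_width: 0.0167
grip_force: 49.9
```

```bash
python3 nudge.py '[[[0, 0, 0.005, 0], [0, 0, 0.005, 0], [0, 0, 0.004, 0], [0, 0, 0.004, 0], [0, 0, 0.004, 0], [0, 0, 0, 0], [0, 0, 0, 0]]]' ; python3 nudge.py '[[[0, 0, 0.003, 0], [0, 0, 0.002, 0], [0, 0, 0.001, 0], [0, 0, 0, 0], [0, 0, 0, 0]]]'
```

```text
time: 47.87
position: [0.5988, -0.2522, 0.0882]
tool_rot: [0.042, 0.999, -0.0, 0.0]
ft_force: [0.4, -0.6, -1.5]
grip_width: 0.0166
grip_force: 49.9
time: 48.28
position: [0.5996, -0.2524, 0.0847]
tool_rot: [0.042, 0.999, -0.001, 0.001]
ft_force: [0.0, 2.0, 9.5]
grip_width: 0.0163
grip_force: 49.9
```

```bash
python3 nudge.py '[[[0, 0, 0.002, 0], [0, 0, 0.001, 0], [0, 0, 0, 0], [0, 0, 0, 0]]]' ; python3 nudge.py '[[[0, 0, 0.002, 0], [0, 0, 0.001, 0], [0, 0, 0, 0], [0, 0, 0, 0]]]'
```

```text
time: 48.62
position: [0.5998, -0.2525, 0.0828]
tool_rot: [0.042, 0.999, -0.001, 0.002]
ft_force: [-0.9, 2.3, 14.9]
grip_width: 0.0164
grip_force: 50.0
time: 48.95
position: [0.5999, -0.2525, 0.0827]
tool_rot: [0.042, 0.999, -0.001, 0.002]
ft_force: [-4.5, 4.0, 27.7]
grip_width: 0.0162
grip_force: 50.0
```

```bash
python3 nudge.py '[[[0, 0, -0.003, 0], [0, 0, 0, 0]]]' >/dev/null; python3 nudge.py '[[[0, 0, 0, 0], [0, 0, 0, 0], [0, 0, 0, 0]]]' 0.03 ; python3 nudge.py '[[[0, 0, -0.01, 0], [0, 0, -0.03, 0], [0, 0, -0.03, 0], [0.0, 0, -0.03, 0], [0, 0, 0, 0], [0, 0, 0, 0]]]'; python3 - <<'E'
from h import *
go(.59,-.1,.2)
E
```

```text
time: 49.37
position: [0.5981, -0.252, 0.0793]
tool_rot: [0.042, 0.999, 0.0, -0.0]
ft_force: [-0.4, -0.2, 0.7]
grip_width: 0.0269
grip_force: 0.0
time: 49.87
position: [0.5996, -0.2528, 0.1819]
tool_rot: [0.042, 0.999, -0.001, 0.002]
ft_force: [-0.1, 0.2, -0.1]
grip_width: 0.03
grip_force: 0.0
tcp [ 0.5996 -0.2528  0.1819] yaw_y 1.4861 q6 -2.056 tool delta [ 0.0224  0.1514 -0.0185] turn 0
```

```bash
python3 nudge.py '[[[0.03, 0, -0.01, 0], [0.035, 0, 0, 0], [0.035, 0, 0, 0], [0.035, 0.015, 0, 0], [0.03, 0.03, 0, 0], [0.014, 0.035, 0, 0], [0, 0.038, 0, 0], [0, 0.038, 0, 0], [0, 0.038, 0, 0], [0, 0.038, 0, 0], [0, 0.038, 0, 0], [0, 0.038, 0, 0], [0, 0.038, 0, 0], [0, 0.038, 0, 0], [0, 0.038, 0, 0], [0, 0.038, 0, 0], [0, 0.038, 0, 0], [0, 0.038, 0, 0], [0, 0.038, 0, 0]]]' 0.036 >/dev/null; python3 nudge.py '[[[0, 0.02, 0, 0], [0, 0, 0.02, -0.057], [0, 0, 0.03, 0], [0, 0, 0.015, 0], [0, 0, 0, 0], [0, 0, 0, 0], [0, 0, 0, 0], [0, 0, 0, 0]]]'; python3 -c "
from h import *
go(.4716,.3545,.070,np.pi/2-.028)"
```

```text
time: 52.12
position: [0.4718, 0.3546, 0.1255]
tool_rot: [0.014, 1.0, 0.0, 0.001]
ft_force: [-0.4, 0.2, -0.5]
grip_width: 0.0359
grip_force: 0.0
tcp [0.4718 0.3546 0.1255] yaw_y 1.5427 q6 -1.087 tool delta [ 0.0003 -0.0001  0.0555] turn -0.0001
```

```bash
python3 nudge.py '[[[0, 0, 0.01, 0], [0, 0, 0.018, 0], [0, 0, 0.016, 0], [0, 0, 0.0105, 0], [0, 0, 0, 0], [0, 0, 0, 0], [0, 0, 0, 0]]]' && python3 nudge.py '[[[0, 0, 0, 0], [0, 0, 0, 0], [0, 0, 0, 0], [0, 0, 0, 0], [0, 0, 0, 0], [0, 0, 0, 0]]]' 0.01 50 && python3 nudge.py '[[[0, 0, -0.01, 0], [0, 0, -0.02, 0], [0, 0, -0.03, 0], [0, 0, -0.03, 0], [0, 0, -0.03, 0], [0, 0, 0, 0], [0, 0, 0, 0]]]'
```

```text
time: 52.7
position: [0.4716, 0.3547, 0.0706]
tool_rot: [0.014, 1.0, 0.0, 0.001]
ft_force: [-0.1, 0.4, -0.2]
grip_width: 0.0363
grip_force: 0.0
time: 53.2
position: [0.4712, 0.3545, 0.0704]
tool_rot: [0.014, 1.0, 0.0, 0.0]
ft_force: [-0.2, 0.5, 1.0]
grip_width: 0.0166
grip_force: 50.0
time: 53.78
position: [0.472, 0.355, 0.1926]
tool_rot: [0.014, 1.0, 0.001, 0.002]
ft_force: [0.2, -0.4, -0.4]
grip_width: 0.016
grip_force: 50.0
```

```bash
python3 nudge.py '[[[0.01, -0.025, -0.005, 0], [0.01, -0.035, 0, 0], [0, -0.038, 0, 0], [0, -0.038, 0, 0], [0, -0.038, 0, 0], [0, -0.038, 0, 0], [0, -0.038, 0, 0], [0, -0.038, 0, 0], [0, -0.038, 0, 0], [0, -0.038, 0, 0], [0, -0.038, 0, 0], [0, -0.038, 0, 0], [0, -0.038, 0, 0], [-0.015, -0.035, 0, 0], [-0.03, -0.03, 0, 0], [-0.035, 0, 0, 0], [-0.035, 0, 0, 0], [-0.035, 0, 0, 0], [-0.0116, 0, 0, 0.057]]]' >/dev/null; python3 nudge.py '[[[0, 0, 0.02, 0], [0, 0, 0.02, 0], [0, 0, 0, 0], [0, 0, 0, 0], [0, 0, 0, 0], [0, 0, 0, 0]]]'; python3 -c "
from h import *
go(.5980,-.1917,.0824,np.pi/2-.085)"
```

```text
time: 55.87
position: [0.5973, -0.1921, 0.1559]
tool_rot: [0.042, 0.999, -0.0, 0.001]
ft_force: [-0.3, 0.1, -0.6]
grip_width: 0.0164
grip_force: 50.0
tcp [ 0.5973 -0.1921  0.1559] yaw_y 1.4859 q6 -1.975 tool delta [-0.0006  0.0005  0.0735] turn 0.0001
```

```bash
python3 nudge.py '[[[-0.0005, 0.0004, 0.005, 0], [0, 0, 0.008, 0], [0, 0, 0.008, 0], [0, 0, 0.008, 0], [0, 0, 0.004, 0], [0, 0, 0, 0], [0, 0, 0, 0]]]' ; python3 nudge.py '[[[0, 0, 0.005, 0], [0, 0, 0.006, 0], [0, 0, 0.006, 0], [0, 0, 0.005, 0], [0, 0, 0, 0], [0, 0, 0, 0]]]'
```

```text
time: 56.45
position: [0.5973, -0.1913, 0.1214]
tool_rot: [0.042, 0.999, 0.0, -0.0]
ft_force: [0.5, 0.4, -0.7]
grip_width: 0.0164
grip_force: 50.0
time: 56.95
position: [0.5973, -0.1914, 0.0995]
tool_rot: [0.042, 0.999, 0.0, -0.0]
ft_force: [-0.0, 0.2, -0.4]
grip_width: 0.0165
grip_force: 50.0
```

```bash
python3 nudge.py '[[[0, 0, 0.004, 0], [0, 0, 0.004, 0], [0, 0, 0.004, 0], [0, 0, 0.003, 0], [0, 0, 0, 0], [0, 0, 0, 0]]]' ; python3 nudge.py '[[[0, 0, 0.003, 0], [0, 0, 0.002, 0], [0, 0, 0, 0], [0, 0, 0, 0]]]';python3 nudge.py '[[[0, 0, 0.003, 0], [0, 0, 0.002, 0], [0, 0, 0, 0], [0, 0, 0, 0]]]'
```

```text
time: 57.45
position: [0.5983, -0.1921, 0.0857]
tool_rot: [0.042, 0.999, -0.001, 0.001]
ft_force: [2.9, -0.7, 3.4]
grip_width: 0.0167
grip_force: 50.0
time: 57.78
position: [0.5988, -0.1922, 0.0824]
tool_rot: [0.042, 0.999, -0.001, 0.002]
ft_force: [-0.7, 0.8, 12.9]
grip_width: 0.0163
grip_force: 50.0
time: 58.12
position: [0.5989, -0.1923, 0.0822]
tool_rot: [0.042, 0.999, -0.001, 0.002]
ft_force: [-7.5, 3.5, 36.7]
grip_width: 0.0166
grip_force: 50.0
```

```bash
python3 nudge.py '[[[0, 0, -0.003, 0], [0, 0, 0, 0]]]' >/dev/null; python3 nudge.py '[[[0, 0, 0, 0], [0, 0, 0, 0], [0, 0, 0, 0]]]' 0.03 >/dev/null; python3 nudge.py '[[[0, 0, -0.01, 0], [0, 0, -0.03, 0], [0, 0, -0.03, 0], [0, 0, -0.035, 0], [0.035, 0, 0, 0], [0.035, 0, 0, 0], [0.035, 0.01, 0, 0], [0.0314, 0.03, 0, 0], [0, 0.035, 0, 0], [0, 0.038, 0, 0], [0, 0.038, 0, 0], [0, 0.038, 0, 0], [0, 0.038, 0, 0], [0, 0.038, 0, 0], [0, 0.038, 0, 0], [0, 0.038, 0, 0], [0, 0.038, 0, 0], [0, 0.038, 0, 0], [0, 0.038, 0, 0]]]' 0.036 >/dev/null; python3 nudge.py '[[[0, 0.038, 0, 0], [0, 0.038, 0, 0], [0, 0.0048, 0, 0], [0, 0, 0.02, -0.057], [0, 0, 0.03, 0], [0, 0, 0.007, 0], [0, 0, 0, 0], [0, 0, 0, 0], [0, 0, 0, 0], [0, 0, 0, 0]]]'; python3 -c "
from h import *
go(.5076,.3535,.070,np.pi/2-.028)"
```

```text
time: 60.95
position: [0.5092, 0.3528, 0.1276]
tool_rot: [0.014, 1.0, 0.001, 0.001]
ft_force: [0.3, -0.1, -0.3]
grip_width: 0.036
grip_force: 0.0
tcp [0.5092 0.3528 0.1276] yaw_y 1.5424 q6 -1.117 tool delta [0.0018 0.0006 0.0576] turn -0.0004
```

```bash
python3 nudge.py '[[[0.0016, 0.0006, 0.01, 0], [0, 0, 0.018, 0], [0, 0, 0.016, 0], [0, 0, 0.0125, 0], [0, 0, 0, 0], [0, 0, 0, 0], [0, 0, 0, 0]]]' && python3 nudge.py '[[[0, 0, 0, 0], [0, 0, 0, 0], [0, 0, 0, 0], [0, 0, 0, 0], [0, 0, 0, 0], [0, 0, 0, 0]]]' 0.01 50 && python3 nudge.py '[[[0, 0, -0.01, 0], [0, 0, -0.02, 0], [0, 0, -0.03, 0], [0, 0, -0.03, 0], [0, 0, -0.03, 0], [0, 0, 0, 0], [0, 0, 0, 0]]]'
```

```text
time: 61.53
position: [0.507, 0.3535, 0.07]
tool_rot: [0.014, 1.0, 0.0, 0.001]
ft_force: [0.7, -0.1, -0.5]
grip_width: 0.0359
grip_force: 0.0
time: 62.03
position: [0.5068, 0.3534, 0.0699]
tool_rot: [0.014, 1.0, 0.0, 0.0]
ft_force: [-0.5, 0.5, 3.0]
grip_width: 0.0168
grip_force: 50.0
time: 62.62
position: [0.5076, 0.3539, 0.1922]
tool_rot: [0.014, 1.0, 0.001, 0.002]
ft_force: [-0.1, 0.1, -1.3]
grip_width: 0.0162
grip_force: 50.0
```

```bash
python3 - <<'E'
from h import *
t=load("top"); s=load("scene")
for z in (.2,.3,.38): print(z,onz(t,331,124,z).round(3),onz(t,331,147,z).round(3),onz(t,303,147,z).round(3))
# block bottom-right corner in both views
print(two(t,(331,147),s,(364,146)),two(t,(331,124),s,(365,124)))
E
```

```text
0.2 [ 0.753 -0.056  0.2  ] [ 0.658 -0.056  0.2  ] [0.657 0.037 0.2  ]
0.3 [ 0.679 -0.054  0.3  ] [ 0.592 -0.054  0.3  ] [0.59  0.033 0.3  ]
0.38 [ 0.621 -0.052  0.38 ] [ 0.538 -0.052  0.38 ] [0.537 0.029 0.38 ]
(array([ 0.65795841, -0.06520213,  0.21436477]), np.float64(0.02408694335094477)) (array([ 0.70947683, -0.05414339,  0.2582552 ]), np.float64(0.0014211105583214444))
```

The printer's arm (beyond x = 0.6, y up to about -0.055) would foul the gripper body at station 3. I'll put this pin back, regrip it higher on the head, and insert it with the gripper turned about 45°, keeping the body clear.

```bash
python3 nudge.py '[[[0, 0, 0.02, 0], [0, 0, 0.03, 0], [0, 0, 0.03, 0], [0, 0, 0.02, 0], [0, 0, 0.012, 0], [0, 0, 0.007, 0], [0, 0, 0, 0], [0, 0, 0, 0]]]' && python3 nudge.py '[[[0, 0, 0, 0], [0, 0, 0, 0], [0, 0, 0, 0]]]' 0.03 && python3 nudge.py '[[[0, 0, -0.0067, 0], [0, 0, 0, 0], [0, 0, 0, 0], [0, 0, 0, 0]]]' && python3 nudge.py '[[[0, 0, 0, 0], [0, 0, 0, 0], [0, 0, 0, 0], [0, 0, 0, 0], [0, 0, 0, 0], [0, 0, 0, 0]]]' 0.01 50
```

```text
time: 63.28
position: [0.5062, 0.3532, 0.0703]
tool_rot: [0.014, 1.0, -0.0, -0.0]
ft_force: [0.6, -0.2, 0.1]
grip_width: 0.0166
grip_force: 50.0
time: 63.53
position: [0.5063, 0.3533, 0.0707]
tool_rot: [0.014, 1.0, 0.0, 0.0]
ft_force: [0.2, -0.1, -0.0]
grip_width: 0.0272
grip_force: 0.0
time: 63.87
position: [0.5066, 0.3534, 0.0776]
tool_rot: [0.014, 1.0, 0.0, 0.0]
ft_force: [-0.1, 0.2, -0.5]
grip_width: 0.0298
grip_force: 0.0
time: 64.37
position: [0.5064, 0.3533, 0.0771]
tool_rot: [0.014, 1.0, -0.0, -0.0]
ft_force: [-0.7, -0.6, -1.0]
grip_width: 0.016
grip_force: 50.0
```

```bash
python3 nudge.py '[[[0, 0, -0.01, 0], [0, 0, -0.02, 0], [0, 0, -0.03, 0], [0, 0, -0.03, 0], [0, 0, -0.032, 0], [0.02, -0.03, 0, 0], [0.0185, -0.035, 0, 0], [0, -0.038, 0, 0], [0, -0.038, 0, 0], [0, -0.038, 0, 0], [0, -0.038, 0, 0], [0, -0.038, 0, 0], [0, -0.038, 0, 0], [0, -0.038, 0, 0], [0, -0.038, 0, 0], [0, -0.038, 0, 0], [0, -0.038, 0, 0], [0, -0.0403, 0, 0]]]' >/dev/null; python3 nudge.py '[[[0, 0, 0, -0.1], [0, 0, 0, -0.12], [0, 0, 0, -0.12], [0, 0, 0, -0.12], [0, 0, 0, -0.12], [0, 0, 0, -0.12], [0, 0, 0, -0.113], [0, 0, 0, 0], [0, 0, 0, 0]]]'; python3 -c "
from h import *
go(.6032,-.1323,.155,2.356)"
```

```text
time: 66.62
position: [0.4561, -0.1278, 0.1997]
tool_rot: [-0.381, 0.925, -0.002, -0.002]
ft_force: [0.4, 0.2, -0.1]
grip_width: 0.0161
grip_force: 50.0
tcp [ 0.4561 -0.1278  0.1997] yaw_y 2.3525 q6 -2.855 tool delta [-0.1015 -0.1067  0.0444] turn -0.0035
```

```bash
python3 nudge.py '[[[0, 0, 0, 0.1], [0, 0, 0, 0.053], [0, 0, 0, 0], [0, 0, 0, 0]]]'; python3 -c "
from h import *
go(.6032,-.1323,.155,2.2)"
```

```text
time: 66.95
position: [0.456, -0.128, 0.1993]
tool_rot: [-0.31, 0.951, -0.002, -0.002]
ft_force: [0.8, 0.0, 0.3]
grip_width: 0.0156
grip_force: 50.0
tcp [ 0.456  -0.128   0.1993] yaw_y 2.2005 q6 -2.703 tool delta [-0.1167 -0.0901  0.044 ] turn 0.0005
```

```bash
python3 nudge.py '[[[-0.0195, -0.015, 0, 0], [-0.0195, -0.015, 0, 0], [-0.0195, -0.015, 0, 0], [-0.0195, -0.015, 0, 0], [-0.0195, -0.015, 0, 0], [-0.0192, -0.0151, 0, 0], [0, 0, 0.02, 0], [0, 0, 0.016, 0], [0, 0, 0, 0], [0, 0, 0, 0], [0, 0, 0, 0], [0, 0, 0, 0]]]'; python3 -c "
from h import *
go(.6032,-.1323,.0892,2.2)"
```

```text
time: 67.95
position: [0.6039, -0.1328, 0.164]
tool_rot: [-0.309, 0.951, -0.003, -0.001]
ft_force: [-1.3, 0.2, -1.1]
grip_width: 0.016
grip_force: 50.0
tcp [ 0.6039 -0.1328  0.164 ] yaw_y 2.1991 q6 -2.59 tool delta [-0.      0.0011  0.0748] turn -0.0009
```

```bash
python3 nudge.py '[[[0, 0.001, 0.004, 0], [0, 0, 0.006, 0], [0, 0, 0.008, 0], [0, 0, 0.008, 0], [0, 0, 0.006, 0], [0, 0, 0, 0], [0, 0, 0, 0]]]' ; python3 nudge.py '[[[0, 0, 0.005, 0], [0, 0, 0.006, 0], [0, 0, 0.006, 0], [0, 0, 0.005, 0], [0, 0, 0, 0], [0, 0, 0, 0]]]'
```

```text
time: 68.53
position: [0.6023, -0.1317, 0.1299]
tool_rot: [-0.309, 0.951, -0.001, -0.003]
ft_force: [0.4, 0.3, -1.1]
grip_width: 0.016
grip_force: 50.0
time: 69.03
position: [0.6022, -0.1317, 0.1081]
tool_rot: [-0.309, 0.951, -0.001, -0.003]
ft_force: [0.2, 0.5, 0.2]
grip_width: 0.0158
grip_force: 50.0
```

```bash
python3 nudge.py '[[[0, 0, 0.004, 0], [0, 0, 0.004, 0], [0, 0, 0.004, 0], [0, 0, 0.003, 0], [0, 0, 0, 0], [0, 0, 0, 0]]]' ; python3 nudge.py '[[[0, 0, 0.003, 0], [0, 0, 0.002, 0], [0, 0, 0, 0], [0, 0, 0, 0]]]';python3 nudge.py '[[[0, 0, 0.003, 0], [0, 0, 0.002, 0], [0, 0, 0, 0], [0, 0, 0, 0]]]'
```

```text
time: 69.53
position: [0.6033, -0.1324, 0.094]
tool_rot: [-0.309, 0.951, -0.003, -0.001]
ft_force: [1.8, 0.2, 1.7]
grip_width: 0.0161
grip_force: 50.0
time: 69.87
position: [0.6036, -0.1326, 0.0899]
tool_rot: [-0.309, 0.951, -0.003, -0.001]
ft_force: [0.4, -0.7, 5.9]
grip_width: 0.016
grip_force: 50.0
time: 70.2
position: [0.6039, -0.1325, 0.0887]
tool_rot: [-0.309, 0.951, -0.003, -0.0]
ft_force: [-4.6, 2.0, 26.1]
grip_width: 0.0161
grip_force: 50.0
```

```bash
python3 nudge.py '[[[0, 0, -0.003, 0], [0, 0, 0, 0]]]' >/dev/null; python3 nudge.py '[[[0, 0, 0, 0], [0, 0, 0, 0], [0, 0, 0, 0]]]' 0.03 >/dev/null; python3 nudge.py '[[[0, 0, -0.01, 0], [0, 0, -0.03, 0], [0, 0, -0.035, 0], [0, 0, -0.035, 0], [0.0195, 0.015, 0, 0], [0.0195, 0.015, 0, 0], [0.0195, 0.015, 0, 0], [0, 0, 0, 0.12], [0, 0, 0, 0.12], [0, 0, 0, 0.12], [0, 0, 0, 0.12], [0, 0, 0, 0.12], [0, 0, 0, 0.114], [-0.028, -0.015, 0, 0], [-0.028, -0.015, 0, 0], [-0.028, -0.015, 0, 0], [-0.028, -0.0137, 0, 0], [0, 0, 0, 0], [0, 0, 0, 0], [0, 0, 0, 0]]]'; python3 - <<'E'
from h import *
import pickle; c=robot.camera("wrist"); pickle.dump(c,open("wj0.pkl","wb"))
g=cv2.cvtColor(c["img"],cv2.COLOR_RGB2GRAY)
for n,b in (("b1",(.5931,-.2515)),("b2",(.5984,-.1917)),("b3",(.6037,-.1323))):
    u,v=proj(c,[*b,.098]); print(n,u.round(1),v.round(1),"px/mm",np.linalg.norm(proj(c,[b[0],b[1]+.01,.098])-[u,v])/10)
    print('\n'.join('%3d: '%j+' '.join('%3d'%k for k in g[int(round(v))+j,int(round(u))-24:int(round(u))+25:2]) for j in range(-22,23,2)))
E
```

```text
time: 72.28
position: [0.6342, -0.1968, 0.1962]
tool_rot: [0.043, 0.999, -0.002, -0.003]
ft_force: [-0.8, 1.5, -0.2]
grip_width: 0.0298
grip_force: 0.0
b1 244.7 147.9 px/mm 1.3279023623810664
-22:  65  69  72  72  72  70  62  63  75  66  67  68  63  68  97 129 139 138 141 140 143 144 144 145 148
-20:  66  63  72  71  73  69  67  66  68  68  69  71  68  57 111 121 125 124 127 126 127 128 120 123 127
-18:  72  66  67  71  69  66  59  64  72  68  74  66  71  63  95 108  90  91 126 132 134 119  81  81  74
-16:  69  65  70  69  67  66  65  72  74  67  66  80  91 112 126 116  93  89  86  89 126 123  80  84  83
-14:  69  70  67  68  65  69  67  76  72  67  83 129 142 129 136 148 147 137 102  78  88  95  76  92  81
-12:  72  71  63  67  70  69  71  68  73  80 124 138 134 135 121 122 136 115 141 102  76  80  79  87  87
-10:  73  69  69  65  61  68  73  69  85 122 109 104  93  95 129 153 132 101 114 131  95  76  81  86  84
 -8:  72  71  65  70  62  60  65  68  92  90  79  82  89  83  78  95 105 121 110 128 120  76  79  81  83
 -6:  69  63  65  63  59  62  62  78  83  80  88  80  87  90  82  79
[... 5714 characters left out ...]
23  82  76  82  77  78  81  78  82  87  86  89  81  85  74  95 113 106
 12:  83  78  83  76  74  78  87 144 129  97  88  84  88 104  92  85  89  90  86  95 102 101  95  98 112
 14:  86  81  81  76  91  73  81 124 120 141 137 125 133 131 126 131 140 149 141 158 219 181 186 183 202
 16:  79  76  79  77 123 101  74 112  93 134 138 136 138 137 135 153 160 159 148 171 237 232 232 230 226
 18:  87  75  84  82 126 113  82  87  99 136 134 134 134 135 129 144 159 151 128 170 235 230 229 227 224
 20:  67  69  70  75 116  95  97  76 101 125 134 128 129 134 143 148 160 157 132 170 236 231 229 229 214
 22:  64  61  67  73 100  97  98  83 112 138 136 136 131 132 150 140 147 135 134 171 232 231 230 227 203
```

The three heads show as discs centred within about 1 mm of the bores, and all three seating stops agreed on height. Now I put the hood back.

```bash
python3 nudge.py '[[[0.03, 0, 0, 0], [0.035, 0, 0, 0], [0.035, 0, 0, 0], [0.035, 0, 0, 0], [0.035, 0.02, 0, 0], [0.035, 0.03, 0, 0], [0.0308, 0.035, 0, 0], [0, 0.038, 0, 0], [0, 0.038, 0, 0], [0, 0.038, 0, 0], [0, 0.038, 0, 0], [0, 0.038, 0, 0], [0, 0.038, 0, 0], [0, 0.038, 0, 0], [0, 0.038, 0, 0], [0, 0.038, 0, 0], [0, 0.0196, 0, -0.059]]]' 0.04 >/dev/null; python3 nudge.py '[[[0, 0, 0.03, 0], [0, 0, 0.03, 0], [0, 0, 0, 0], [0, 0, 0, 0], [0, 0, 0, 0], [0, 0, 0, 0]]]'; python3 -c "
from h import *
go(.4373,.2679,.0716,1.5454)"
```

```text
time: 74.25
position: [0.4458, 0.2603, 0.137]
tool_rot: [0.014, 1.0, -0.002, 0.0]
ft_force: [-0.3, 0.2, 0.5]
grip_width: 0.04
grip_force: 0.0
tcp [0.4458 0.2603 0.137 ] yaw_y 1.5433 q6 -1.226 tool delta [0.0087 0.0077 0.0654] turn -0.0021
```

```bash
python3 nudge.py '[[[0.0085, 0.0077, 0, -0.002], [0, 0, 0, 0], [0, 0, 0, 0], [0, 0, 0.02, 0], [0, 0, 0.025, 0], [0, 0, 0.014, 0], [0, 0, 0, 0], [0, 0, 0, 0], [0, 0, 0, 0]]]'; python3 -c "
from h import *
go(.4373,.2679,.0716,1.5454)"
```

```text
time: 75.0
position: [0.4372, 0.2681, 0.077]
tool_rot: [0.012, 1.0, -0.002, -0.001]
ft_force: [-0.0, 0.8, 0.4]
grip_width: 0.0399
grip_force: 0.0
tcp [0.4372 0.2681 0.077 ] yaw_y 1.5458 q6 -1.207 tool delta [-0.0001 -0.0002  0.0054] turn 0.0004
```

```bash
python3 nudge.py '[[[0, 0, 0.005, 0], [0, 0, 0, 0], [0, 0, 0, 0]]]' >/dev/null; python3 nudge.py '[[[0, 0, 0, 0], [0, 0, 0, 0], [0, 0, 0, 0], [0, 0, 0, 0], [0, 0, 0, 0], [0, 0, 0, 0]]]' 0.005 30; python3 nudge.py '[[[0, 0, -0.01, 0], [0, 0, -0.025, 0], [0, 0, -0.03, 0], [0, 0, -0.03, 0], [0, 0, -0.023, 0], [0, 0, 0, 0], [-0.015, 0.025, 0, 0], [-0.02, 0.035, 0, 0], [-0.0166, 0.028, 0, 0], [0, 0, 0, 0], [0, 0, 0, 0], [0, 0, 0, 0], [0, 0, 0, 0]]]'; python3 -c "
from h import *
go(.4911,.3545,.098,1.543)"
```

```text
time: 75.75
position: [0.4364, 0.2679, 0.0712]
tool_rot: [0.013, 1.0, -0.003, -0.001]
ft_force: [0.4, 0.5, -1.0]
grip_width: 0.0118
grip_force: 30.0
time: 76.83
position: [0.489, 0.3539, 0.1878]
tool_rot: [0.013, 1.0, -0.003, -0.003]
ft_force: [0.2, 0.1, -1.3]
grip_width: 0.0116
grip_force: 30.0
tcp [0.489  0.3539 0.1878] yaw_y 1.5454 q6 -1.1 tool delta [-0.0026  0.0013  0.0898] turn 0.0024
```

```bash
python3 nudge.py '[[[-0.0018, 0.0008, 0, 0], [0, 0, 0, 0], [0, 0, 0.02, 0], [0, 0, 0.025, 0], [0, 0, 0.02, 0], [0, 0, 0.01, 0], [0, 0, 0, 0], [0, 0, 0, 0], [0, 0, 0, 0]]]'; python3 nudge.py '[[[0, 0, 0.004, 0], [0, 0, 0.004, 0], [0, 0, 0, 0], [0, 0, 0, 0]]]'; python3 nudge.py '[[[0, 0, 0.003, 0], [0, 0, 0.002, 0], [0, 0, 0, 0], [0, 0, 0, 0]]]'
```

```text
time: 77.58
position: [0.4932, 0.3559, 0.1149]
tool_rot: [0.013, 1.0, -0.002, -0.0]
ft_force: [-0.2, 0.5, -1.3]
grip_width: 0.0118
grip_force: 30.0
time: 77.92
position: [0.492, 0.3554, 0.1057]
tool_rot: [0.012, 1.0, -0.003, -0.001]
ft_force: [0.2, 0.0, -1.5]
grip_width: 0.0118
grip_force: 30.0
time: 78.25
position: [0.492, 0.3553, 0.1004]
tool_rot: [0.013, 1.0, -0.003, -0.002]
ft_force: [-1.2, 0.4, -0.4]
grip_width: 0.0119
grip_force: 30.0
```

```bash
python3 nudge.py '[[[0, 0, 0.002, 0], [0, 0, 0, 0], [0, 0, 0, 0]]]'; python3 nudge.py '[[[0, 0, 0, 0], [0, 0, 0, 0], [0, 0, 0, 0], [0, 0, 0, 0]]]' 0.04;  python3 nudge.py '[[[0, 0, -0.02, 0], [0, 0, -0.03, 0], [0, 0, -0.03, 0], [-0.03, 0, -0.03, 0], [-0.026, -0.005, -0.03, 0], [0, 0, 0, 0], [0, 0, 0, 0], [0, 0, 0, 0], [0, 0, 0, 0]]]'; python3 - <<'E'
from h import *
import pickle; c=robot.camera("wrist"); pickle.dump(c,open("wk0.pkl","wb"))
S=np.array([.4896,.354]); a=-.028; ex=np.array([np.cos(a),np.sin(a)]);ey=np.array([-ex[1],ex[0]])
g=cv2.cvtColor(c["img"],cv2.COLOR_RGB2GRAY)
u,v=proj(c,[*S,.116]); print(u,v)
U,V=int(u),int(v); q=g[V-50:V+50,U-18:U+19]; m=(q<120).astype(np.uint8)
n,l,s,ce=cv2.connectedComponentsWithStats(m); i=1+s[1:,4].argmax(); pts=(np.argwhere(l==i)[:,::-1]+[U-18,V-50]).astype(np.float32)
W=np.array([onz(c,*p,.116)[:2] for p in cv2.boxPoints(cv2.minAreaRect(pts))]); print("bar",W.mean(0).round(4),[np.linalg.norm(W[j]-W[(j+1)%4]).round(4) for j in range(4)],"local",((W.mean(0)-S)@ex).round(4),((W.mean(0)-S)@ey).round(4))
for nm in ("wg","wk"):
    c=load(nm); g=cv2.GaussianBlur(cv2.cvtColor(c["img"],cv2.COLOR_RGB2GRAY),(3,3),0)
    f=lambda lx,ly,z:int(g[tuple(np.round(proj(c,[*(S+ex*lx+ey*ly),z])[::-1]).astype(int))])
    print(nm,"left",[f(.045,-.036+.001*i,.094) for i in range(16)],"right",[f(.045,.036-.001*i,.094) for i in range(16)],"rear",[f(-.086+.001*i,.015,.094) for i in range(16)])
E
```

```text
time: 78.5
position: [0.4924, 0.3556, 0.0991]
tool_rot: [0.013, 1.0, -0.002, -0.001]
ft_force: [-0.6, 0.8, 1.9]
grip_width: 0.0115
grip_force: 30.0
time: 78.83
position: [0.4921, 0.3554, 0.0985]
tool_rot: [0.013, 1.0, -0.003, -0.001]
ft_force: [0.6, 0.7, -0.6]
grip_width: 0.031
grip_force: 0.0
time: 79.58
position: [0.5457, 0.3492, 0.236]
tool_rot: [0.012, 1.0, -0.003, -0.004]
ft_force: [-0.3, 0.1, -0.5]
grip_width: 0.04
grip_force: 0.0
327.23601834122496 118.76817436475797
bar [0.4915 0.3558] [np.float64(0.0101), np.float64(0.0476), np.float64(0.0105), np.float64(0.0476)] local 0.0019 0.0018
wg left [68, 69, 70, 71, 70, 68, 66, 132, 210, 250, 255, 253, 246, 238, 234, 238] right [67, 66, 65, 66, 67, 68, 74, 113, 187, 241, 254, 249, 238, 232, 232, 235] rear [98, 101, 102, 103, 101, 101, 101, 99, 113, 168, 255, 255, 255, 244, 238, 236]
wk left [63, 64, 64, 62, 65, 65, 65, 61, 69, 124, 206, 249, 253, 246, 238, 235] right [68, 68, 69, 69, 66, 72, 119, 247, 255, 253, 246, 237, 233, 233, 234, 241] rear [105, 106, 108, 109, 108, 107, 106, 108, 108, 106, 111, 151, 250, 255, 253, 247]
```

```bash
python3 -c "
from h import *
print(robot.hand_in())"
```

```text
the job is handed in; nothing more can be done
None
```

The job is handed in, with no verdict returned: all three halves are nested, the pointer is on the setting line, three pins are pushed home, the spare pin is left in the stand, and the hood is back on its ledge about 2 mm off centre (the limit is 6 mm).

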